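# Set up a damper cradle and its seat and piston

## Robot

A 6-joint arm with a two-finger parallel gripper is mounted at the origin on the work surface. World frame = base frame: x ahead of the robot, y to its left, z up, the work surface at z = 0. Lengths are in mm, angles in degrees, forces in N, time in s.
With the tool pointing down it reaches from about 300 to 850 mm from the base axis. Payload 4.2 kg.
Tool frame: the origin (TCP) lies midway between the tips of the shut fingers; the grasp point (between the pads) lies 19 mm behind it (env.grip_point_offset is the distance from the TCP to the grasp point, in mm); z points along the fingers, x is the direction in which the jaws open and shut, and the axes are right-handed (so a half turn about z gives the same grasp; the last joint's range is limited). The gripper opens to 91 mm and grips with 3 to 60 N. Pads are 32 mm wide; open, the fingers measure 118 mm over their backs; the gripper's body (76 mm by 178 mm) begins 60 mm behind the grasp point.
Start: joints at [-73.224, 18.312, 89.639, -0, 72.044, -1.146], TCP at [176.945, -547.114, 213.976] pointing down, gripper open.
Joint ranges: [-177.97, 177.97], [-48.28, 115.42], [12.27, 149.76], [-77.06, 257.06], [2.81, 150.46], [-146.56, 146.56]. Speed limits (degrees/s): [147.25, 147.25, 180, 180, 180, 180].

## Interface

Orientations are given as [roll, pitch, yaw] about the fixed x, y, z axes, in that order (R = Rz(yaw) Ry(pitch) Rx(roll)).
In Python, from workcell import env gives the robot as it stands.
- The arm moves only by the shell command python3 -m pendant 'ROWS' [FORCE]. ROWS is JSON, a list of rows, each an object with "xyz": the shift along the tool's x, y, z in m, a list of three; "roll": the turn about the tool's z in degrees; "jaw": the closure, from 0 (fully open) to 1 (shut). A call has exactly 8 rows; each row is the pose to reach, as a shift and turn from the pose commanded when the call began, along the tool's axes at that moment; what a row does not reach only later rows make up. A row lasts 1/8 s, in which the tool goes at most 62.5 mm and 10.7 degrees, less where a joint would pass 70% of its speed; a pose out of reach is approached as far as the arm can. A call with a gripper value outside its range is refused whole. The fingers move at their own pace and stop on an object; FORCE is the grip in N (left out, the last holds). Time passes only in rows, so rows that repeat a pose let the fingers close, or fill a call up. It gives the time, the measured TCP pose, the force and the opening at its end, in the units of the state.
- env.state(): the state, without advancing time (a new reading comes with each control period).
- env.grab_frame(name): name is "side" or "top"; returns (picture, depth): 420x560x3 uint8, blue, green, red; 420x560 float32, mm along the optical axis (not along the pixel's ray), 0 where there is no reading.
- env.camera_params(name): a dict with "camera_matrix" (3x3 intrinsics, pixels), "D" ([k1, k2, p1, p2, k3] as OpenCV has them; the pictures are not rectified), "cam_to_world" (4x4, takes a point from camera to world coordinates). Camera axes: x right, y up, looking along -z (the intrinsics and any distortion apply to the point x, -y, -z); pixel columns grow to the right and rows downward; lengths in mm; the calibration is good to about 2 mm. A picture is of the moment at which its call begins. camera_params takes no time and is no camera call.
- env.job_done(): hands the job in, once; it reports no verdict.
The state is a dict: "time_s": time; "qpos": joint angles; "qvel": joint speeds; "effort": joint torques, N m; "ee_pos": TCP position; "ee_rot": TCP orientation; "force": force on the tool from outside, world axes, zero at the start; "torque": the same for the moment, N m; "gripper_width": finger opening in mm.
Only numpy, scipy, OpenCV 4.12 (cv2) and the standard library are available. Lean on these libraries where they do the work, as an engineer would, in place of code of your own. Each camera call takes 0.05 s, during which the arm holds its last target. There are 200 camera calls.

## Task

Set up the bench for a damper rebuild: first lay the blue spacer against the right-hand side of the black fixed vee block (the side away from its bolted foot), then the silver vee block against the spacer's other end, all in one straight line with the grooves in line, then lay the yellow damper in both grooves, centred over the spacer with its square silver end block on the right, beyond the silver vee block. Put the red spring seat in the middle of the ring on the rubber mat and stand the brass piston centred on top of it. Leave the spacer in place, and leave the dark steel collar and the screwdriver where they are.

Things in the scene. Friction and masses are not known exactly. Their poses are not given: they have to be found in the camera images.
- fixed_vee: Black vee block bolted to the bench, 48 (x) by 40 (y) by 43 mm high; a grey 90 degree groove runs along its y, 36 mm wide at the top, its bottom line 25 mm above the bench. A steel foot 8 mm high, bolts to 14 mm, stands out 34 mm from its +y side. Origin: centre of the block's underside (without foot). Its -y points to the robot's right within 0.2 rad: the row runs that way from its -y face. All z axes point up.
- spacer_center (a point): Centre of the loose blue spacer, a plain block 48 mm (x) by 60 mm (y) by 26 mm high, 0.2 kg; the point is 13 mm above its underside. In the row its 60 mm length lies along the row.
- vee_center (a point): Centre of the loose silver vee block, shaped as the black one but without a foot: 48 mm (x) by 40 mm (y) by 43 mm high, 0.18 to 0.35 kg, same groove along its y; the point is 21.5 mm above its underside. Its flat x sides are upright from 0 to 37 mm above its underside.
- damper_center (a point): Centre of the loose yellow damper, lying level: a cylinder 40 mm in diameter, 190 mm long along its y, 0.3 to 0.65 kg; a square silver end block 40 by 25 (y) by 40 mm is fixed on its -y end, a black band near its +y end. The point is on the axis in the middle of the 190 mm: 20 mm above the bench at the start, 53 mm when lying in the grooves of two vee blocks.
- seat_center (a point): Centre of the loose red spring seat, a flat solid disc 54 mm in diameter and 16 mm high, flat on top with a black dot; the point is 8 mm above its underside.
- piston_center (a point): Centre of the loose brass piston, an upright cylinder 42 mm in diameter and 28 mm high with a black band round its middle; the point is 14 mm above its underside.
- mat: Dark rubber mat fixed to the bench, 100 by 100 mm and 3 mm thick, with a white ring 68 mm in diameter printed round its middle. Origin: centre of its underside, on the bench.
- collar_center (a point): Bystander, leave alone: centre of a dark steel ring 60 mm in outer and 40 mm in inner diameter, 12 mm high; the point is 6 mm above the bench.
- driver: Bystander, leave alone: screwdriver with an orange handle, lying on the bench far from the robot, roughly across the robot's view. Origin: under its middle.
Mind the look-alikes: they are no part of the job. Leave any green, pink or turquoise look-alike of the part that bears damper_center alone.

How it is judged:
By the outcome, as a careful person would: the job done as asked, in the order asked, and still so for the second after the job is handed in, with the robot touching nothing.
It also fails if it takes over 128 s, if anything falls off the work surface, if the arm or the gripper's body presses on something with over 40 N, if the wrist force passes 120 N, or if a joint passes its speed limit or range.

## Working session

There is one attempt and no reset: what is moved stays moved. The work goes in short steps, Python scripts to look and compute and a shell command to move; the robot and the scene stay as the last step left them, time stands still between calls to the robot, and variables do not carry over. Pictures are saved under pics/ and viewed, about 12 in all and at most 16, crops included, and the job is handed in when it is done.

```bash
ls; mkdir -p pics
python3 - <<'E'
from workcell import env
import cv2,numpy as np
np.set_printoptions(suppress=True,precision=3)
for n in("side","top"):
    p,d=env.grab_frame(n); cv2.imwrite(f"pics/{n}0.png",p); np.savez(f"pics/{n}0.npz",p=p,d=d)
    print(n,env.camera_params(n),(d>0).mean())
print(env.state(),env.grip_point_offset)
E
```

```text
pics
side {'camera_matrix': array([[497.365,   0.   , 272.949],
       [  0.   , 497.365, 211.636],
       [  0.   ,   0.   ,   1.   ]]), 'D': array([-0.052,  0.   ,  0.   ,  0.   ,  0.   ]), 'cam_to_world': array([[  -0.9  ,    0.294,   -0.322,   41.941],
       [  -0.436,   -0.634,    0.639,  902.473],
       [  -0.016,    0.715,    0.699, 1038.975],
       [   0.   ,    0.   ,    0.   ,    1.   ]])} 0.9958673469387755
top {'camera_matrix': array([[406.47 ,   0.   , 276.104],
       [  0.   , 406.47 , 204.369],
       [  0.   ,   0.   ,   1.   ]]), 'D': array([0.025, 0.   , 0.   , 0.   , 0.   ]), 'cam_to_world': array([[   0.002,    0.996,   -0.093,  404.444],
       [  -1.   ,    0.003,    0.012,   38.869],
       [   0.012,    0.093,    0.996, 1114.62 ],
       [   0.   ,    0.   ,    0.   ,    1.   ]])} 0.9960459183673469
{'time_s': 0.1, 'qpos': array([-73.224,  18.348,  89.701,  -0.001,  72.044,  -1.144]), 'qvel': array([ 0.08 , -0.033, -0.089,  0.045, -0.116,  0.015]), 'effort': array([  0.001, -41.333, -23.251,   0.073,   0.042,  -0.   ]), 'ee_pos': array([ 176.797, -546.66 ,  213.194]), 'ee_rot': array([-179.999,    0.093,  -72.08 ]), 'force': array([-0.481,  0.867,  0.383]), 'torque': array([ 0.023,  0.002, -0.01 ]), 'gripper_width': 91.46230217375204} 18.8
```

View pics/top0.png

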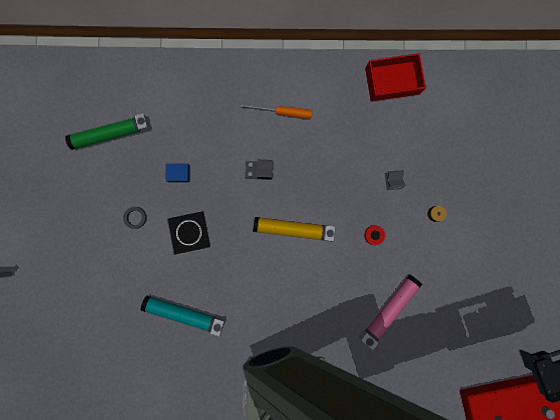

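View pics/side0.png

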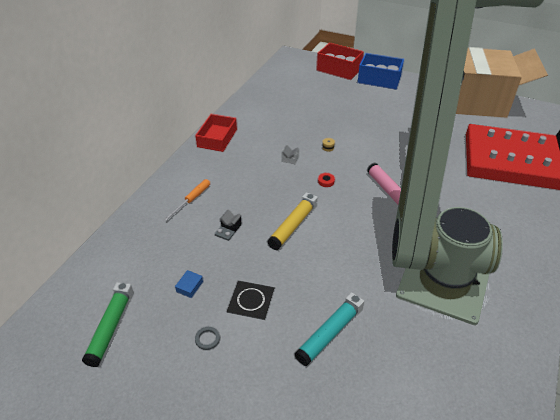

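```bash
cat > h.py <<'E'
import cv2,numpy as np
from workcell import env
np.set_printoptions(suppress=True,precision=2)
def grab(n,save=None):
    p,d=env.grab_frame(n)
    if save: cv2.imwrite(f"pics/{save}.png",p)
    return p,d
def rays(n,uv):
    c=env.camera_params(n); K,D,T=c["camera_matrix"],c["D"],c["cam_to_world"]
    q=cv2.undistortPoints(np.float64(uv).reshape(-1,1,2),K,D)[:,0]
    return T[:3,3],np.c_[q[:,0],-q[:,1],-np.ones(len(q))]@T[:3,:3].T
def plane(n,uv,z):
    o,r=rays(n,uv); return (o+r*((z-o[2])/r[:,2])[:,None])[:,:2]
def cloud(n,d):
    v,u=np.indices(d.shape); o,r=rays(n,np.c_[u.ravel(),v.ravel()])
    return (o+r*d.reshape(-1,1)).reshape(*d.shape,3)
def tri(u1,u2):
    o1,r1=rays("top",[u1]);o2,r2=rays("side",[u2]);r1,r2=r1[0],r2[0]
    t=np.linalg.lstsq(np.c_[r1,-r2],o2-o1,rcond=None)[0]
    a,b=o1+r1*t[0],o2+r2*t[1]; return (a+b)/2,np.linalg.norm(a-b)
def hsv(p): return cv2.cvtColor(p,cv2.COLOR_BGR2HSV)
COL={"blue":((105,120,50),(125,255,255)),"yellow":((20,120,80),(28,255,255)),"brass":((15,90,60),(24,255,255)),"red":((0,150,80),(8,255,255))}
def mask(p,c,roi=None):
    m=cv2.inRange(hsv(p),*COL[c])
    if roi: z=np.zeros_like(m); x,y,w,h=roi; z[y:y+h,x:x+w]=m[y:y+h,x:x+w]; m=z
    return m
E
cat > m0.py <<'E'
from h import *
ROI={"spacer":("blue",(150,150,60,45),(165,260,50,45)),"damper":("yellow",(245,205,100,45),(255,185,75,70)),
"seat":("red",(355,215,40,40),(310,165,32,30)),"piston":("brass",(420,198,35,30),(315,130,28,28))}
for k,(c,a,b) in ROI.items():
    for n,r in(("top",a),("side",b)):
        f=np.load(f"pics/{n}0.npz");p,d=f["p"],f["d"];m=mask(p,c,r);C=cloud(n,d)[m>0]
        z=np.percentile(C[:,2],[5,50,95]);zt=z[2]
        T=C[C[:,2]>zt-4]
        print(k,n,m.sum()//255,"z",z,"topface",len(T),"mean",T.mean(0),"rect",cv2.minAreaRect(np.float32(T[:,:2])))
for n in("top","side"):
    f=np.load(f"pics/{n}0.npz");C=cloud(n,f["d"])
    np.save(f"pics/{n}C.npy",C)
    for nm,r in(("fix",(235,150,45,35) if n=="top" else (205,195,45,50)),("vee",(378,162,35,35) if n=="top" else (275,140,30,30))):
        x,y,w,h=r;Q=C[y:y+h,x:x+w].reshape(-1,3);print(nm,n,"bench z",np.median(Q[:,2]))
        for lo,hi in((6,60),(38,50)):
            S=Q[(Q[:,2]>lo)&(Q[:,2]<hi)];print(lo,len(S),S.mean(0),cv2.minAreaRect(np.float32(S[:,:2])))
import cv2
t=cv2.imread("pics/top0.png");s=cv2.imread("pics/side0.png")
A=lambda im,x,y,w,h:cv2.resize(im[y:y+h,x:x+w],(400,300),interpolation=cv2.INTER_CUBIC)
cv2.imwrite("pics/crop0.png",np.vstack([np.hstack([A(t,232,150,48,36),A(t,376,162,48,36)]),np.hstack([A(s,200,200,56,42),A(s,265,135,48,36)])]))
E
python3 m0.py
```

```text
spacer top 375 z [22.78 26.48 30.31] topface 199 mean [590.96 290.59  39.04] rect ((520.4354858398438, 173.52484130859375), (349.5169677734375, 64.6714859008789), 59.7414665222168)
spacer side 465 z [10.11 25.96 30.18] topface 216 mean [587.33 304.05  37.58] rect ((342.4554138183594, 597.8297729492188), (68.82127380371094, 853.07080078125), 39.99669647216797)
damper top 924 z [27.9  37.75 42.26] topface 414 mean [442.01  -8.02  55.91] rect ((427.2893371582031, -7.756309509277344), (170.6200408935547, 57.79841613769531), 82.28335571289062)
damper side 649 z [20.05 37.64 43.05] topface 249 mean [439.58   7.51  53.28] rect ((277.6375732421875, 419.9877624511719), (91.202392578125, 1070.075927734375), 21.164186477661133)
seat top 235 z [13.01 16.4  19.48] topface 158 mean [ 426.02 -238.49   24.42] rect ((424.61334228515625, -112.89846801757812), (48.41172790527344, 303.67864990234375), 0.2058740258216858)
seat side 159 z [ 3.44 16.25 20.83] topface 66 mean [ 422.22 -215.97   34.23] rect ((227.8151397705078, 317.59954833984375), (44.077301025390625, 1226.6063232421875), 19.688350677490234
[... 863 characters left out ...]
.12] ((575.2587890625, -297.0020446777344), (47.06119155883789, 40.57516098022461), 3.5857067108154297)
fix side bench z 2.093378057037512
6 498 [603.97  74.09  22.95] ((624.3510131835938, 39.651573181152344), (128.88180541992188, 187.14517211914062), 35.16354751586914)
38 93 [603.83  61.82  41.36] ((604.7190551757812, 59.16218566894531), (41.96529769897461, 50.12738037109375), 87.93617248535156)
vee side bench z 2.808956052825465
6 254 [ 576.32 -287.97   27.83] ((589.58056640625, -313.7560729980469), (92.81123352050781, 158.61265563964844), 25.13726043701172)
38 59 [ 576.31 -291.04   41.73] ((577.9928588867188, -293.0747985839844), (47.964317321777344, 48.20207595825195), 4.847231864929199)
```

View pics/crop0.png

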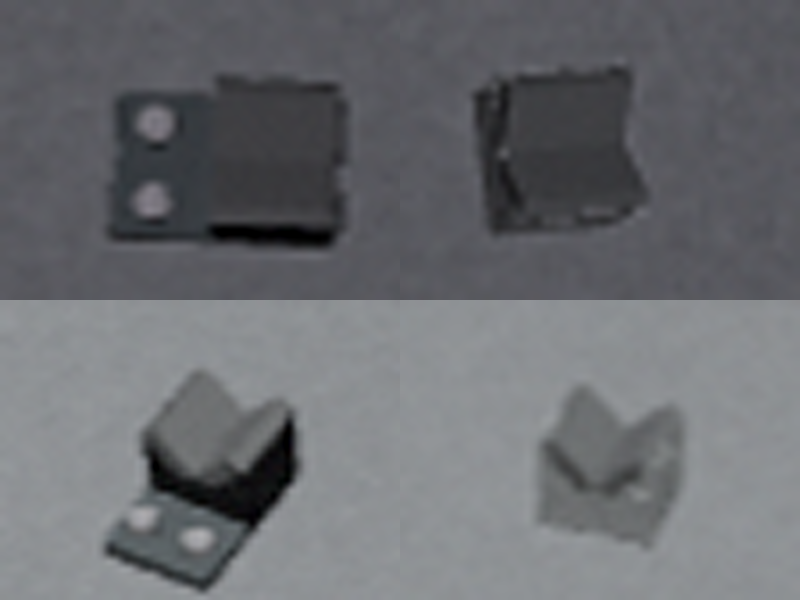

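```bash
cat > m1.py <<'E'
from h import *
import sys
F={}
for n in("top","side"):
    fr=[grab(n) for _ in range(6)]
    F[n]=(np.mean([f[0] for f in fr],0).astype(np.uint8),np.median([f[1] for f in fr],0))
    np.savez(f"pics/{n}1.npz",p=F[n][0],d=F[n][1])
def big(m):
    c=max(cv2.findContours(m,0,1)[0],key=cv2.contourArea);return c
for n in F:
    p,d=F[n];C=cloud(n,d);b=C[(abs(C[...,2])<15)&(C[...,0]>350)&(C[...,0]<700)&(abs(C[...,1])<400)]
    A=np.c_[b[:,:2],np.ones(len(b))];print(n,"bench med",np.median(b[:,2]))
    # vees: plane fits to the groove flanks
    for nm,(cx,cy) in(("fix",(602,57)),("vee",(575,-295))):
        for it in range(3):
            if it==0: x0,th=cx,0.   # line x = x0+th*(y-cy)
            S=C[(abs(C[...,1]-cy)<14)&(abs(C[...,0]-cx)<28)&(C[...,2]>20)&(C[...,2]<50)]
            u=S[:,0]-x0-th*(S[:,1]-cy);P=[]
            for s in(-1,1):
                q=S[(s*u>2.5)&(s*u<15.5)];M=np.c_[q[:,:2]-[cx,cy],np.ones(len(q))]
                w=np.ones(len(q),bool)
                for _ in range(4):
                    c=np.linalg.lstsq(M[w],q[w,2],rcond=None)[0];r=q[:,2]-M@c;w=abs(r)<3
                P.append(c)
            a=P[0]-P[1]; th=-a[1]/a[0]; x0=cx-a[2]/a[0]
        print(nm,n,"groove x at y=%d"%cy,x0,"dx/dy deg",np.degrees(np.arctan(th)),"slopes",P[0][:2],P[1][:2],"bottom z",P[0]@[x0-cx,0,1])
        S=C[(abs(C[...,0]-x0)<30)&(abs(C[...,1]-cy)<34)&(C[...,2]>22)&(C[...,2]<50)]
        print("   y extent",np.percentile(S[:,1],[1,3,97,99]),"x extent",np.percentile(S[:,0],[1,3,97,99]))
    # spacer
    m=mask(p,"blue",(150,150,60,45) if n=="top" else (165,260,50,45))
    S=C[(m>0)&(C[...,2]>22)&(C[...,2]<31)];print("spacer",n,S.mean(0),cv2.minAreaRect(np.float32(S[:,:2])))
    # damper yellow
    m=mask(p,"yellow",(245,205,100,45) if n=="top" else (255,185,75,70));c=big(m)
    q=plane(n,c[:,0],20);r=cv2.minAreaRect(np.float32(q));
    S=C[(m>0)&(C[...,2]>30)&(C[...,2]<44)];e,v=np.linalg.eigh(np.cov(S[:,:2].T))
    print("damper",n,r,"cloud",S.mean(0),"dir",np.degrees(np.arctan2(*v[:,1])),"ext",np.percentile((S[:,:2]-S[:,:2].mean(0))@v[:,1],[1,99]),v[:,1])
    m=mask(p,"red",(355,215,40,40) if n=="top" else (310,165,32,30))
    h=cv2.morphologyEx(m,cv2.MORPH_CLOSE,np.ones((15,15)))-m; h=cv2.morphologyEx(h,cv2.MORPH_OPEN,np.ones((3,3)))
    c=big(h);M=cv2.moments(c);dot=(M["m10"]/M["m00"],M["m01"]/M["m00"]);S=C[(m>0)&(C[...,2]>12)&(C[...,2]<20)]
    print("seat",n,"dot",dot,plane(n,[dot],16),"disc",S.mean(0),cv2.minEnclosingCircle(np.float32(S[:,:2])))
    m=mask(p,"brass",(420,198,35,30) if n=="top" else (315,130,28,28));S=C[(m>0)&(C[...,2]>24)&(C[...,2]<33)]
    print("piston",n,S.mean(0),cv2.minEnclosingCircle(np.float32(S[:,:2])))
    x,y,w,h=(165,205,50,55) if n=="top" else (222,275,60,50)
    g=np.zeros(p.shape[:2],np.uint8);g[y:y+h,x:x+w]=(p[y:y+h,x:x+w].min(2)>130)*255
    dk=np.zeros_like(g); dk[y:y+h,x:x+w]=(p[y:y+h,x:x+w].max(2)<60)*255
    c=big(cv2.morphologyEx(g,cv2.MORPH_CLOSE,np.ones((3,3))));q=plane(n,c[:,0],3)
    print("ring",n,cv2.fitEllipse(np.float32(q)),"mat",cv2.minAreaRect(np.float32(plane(n,big(dk)[:,0],3))), "z",np.median(C[g>0][:,2]))
E
python3 m1.py
```

```text
top bench med 0.6651182497942045
fix top groove x at y=57 602.9003018850566 dx/dy deg 2.6198805462132877 slopes [-0.96  0.05] [ 0.96 -0.03] bottom z 26.174047484522237
   y extent [37.17 37.19 74.82 75.01] x extent [578.45 578.74 624.48 624.7 ]
vee top groove x at y=-295 575.0944378909653 dx/dy deg -3.785952194749295 slopes [-0.98 -0.08] [0.96 0.05] bottom z 25.862336315509182
   y extent [-316.54 -314.68 -275.31 -274.57] x extent [550.35 551.91 596.38 598.69]
spacer top [593.22 294.78  26.55] ((593.2930297851562, 295.61102294921875), (44.298011779785156, 58.370155334472656), 0.04115035757422447)
damper top ((442.0270690917969, -10.894523620605469), (174.245361328125, 38.59522247314453), 83.19193267822266) cloud [442.1  -10.1   37.54] dir 6.809257123970805 ext [-83.66  83.49] [0.12 0.99]
seat top dot (374.976401179941, 234.96755162241888) [[ 425.12 -241.31]] disc [ 425.18 -240.34   16.41] ((425.3591613769531, -241.0802764892578), 26.713918685913086)
piston top [ 483.81 -408.15   28.54] ((483.9398193359375, -408.6280822753906), 20.326486587524414)
ring top ((426.1479797363281, 292.595
[... 799 characters left out ...]
46)
damper side ((443.43084716796875, -20.76543426513672), (184.95802307128906, 42.83402633666992), 83.22996520996094) cloud [440.4   -5.63  38.15] dir 6.8248970272813345 ext [-87.9   81.28] [0.12 0.99]
seat side dot (326.4252873563218, 177.54022988505744) [[ 426.63 -242.21]] disc [ 426.51 -235.35   16.83] ((427.3276672363281, -237.8915557861328), 26.305513381958008)
piston side [ 485.27 -404.47   28.81] ((485.4175720214844, -406.658935546875), 21.20557403564453)
ring side ((431.517333984375, 260.9720458984375), (174.20553588867188, 182.0129852294922), 82.051025390625) mat ((432.1361083984375, 264.6726379394531), (98.34024810791016, 99.4659423828125), 12.150742530822754) z 0.8894085123399691
```

```bash
cat > go.py <<'E'
# usage: go.py x y z yaw [toolframe base = measured state]; prints shift (m, tool axes), roll
import sys
from h import *
from scipy.spatial.transform import Rotation as R
def go(x,y,z,yaw):
    s=env.state();r=s["ee_rot"];d=R.from_euler("xyz",r,degrees=True).inv().apply(np.array([x,y,z])-s["ee_pos"])/1000
    roll=-(yaw-r[2]); roll=(roll+180)%360-180
    print("t",round(s["time_s"],2),"pos",s["ee_pos"],"rot",r,"F",s["force"],"w",round(s["gripper_width"],1),"q",s["qpos"])
    print("shift",np.round(d,4).tolist(),"roll",round(roll,2))
if __name__=="__main__":
    a=[float(v) for v in sys.argv[1:]]
    for i in range(0,len(a),4): go(*a[i:i+4])
E
python3 go.py 593.3 296.5 120 0  593.3 296.5 3 0
```

```text
t 0.7 pos [ 176.93 -547.12  214.01] rot [180.    -0.01 -72.08] F [-0.22  0.2  -0.47] w 91.5 q [-73.23  18.31  89.64  -0.    72.04  -1.15]
shift [-0.6746, -0.6558, 0.0939] roll -72.08
t 0.7 pos [ 176.93 -547.12  214.01] rot [180.    -0.01 -72.08] F [-0.22  0.2  -0.47] w 91.5 q [-73.23  18.31  89.64  -0.    72.04  -1.15]
shift [-0.6746, -0.6558, 0.2109] roll -72.08
```

```bash
python3 -m pendant '[{"xyz":[-0.6746,-0.6558,0.09],"roll":-72.1,"jaw":0},{"xyz":[-0.6746,-0.6558,0.09],"roll":-72.1,"jaw":0},{"xyz":[-0.6746,-0.6558,0.09],"roll":-72.1,"jaw":0},{"xyz":[-0.6746,-0.6558,0.09],"roll":-72.1,"jaw":0},{"xyz":[-0.6746,-0.6558,0.09],"roll":-72.1,"jaw":0},{"xyz":[-0.6746,-0.6558,0.09],"roll":-72.1,"jaw":0},{"xyz":[-0.6746,-0.6558,0.09],"roll":-72.1,"jaw":0},{"xyz":[-0.6746,-0.6558,0.09],"roll":-72.1,"jaw":0}]' 40; python3 go.py 593.3 296.5 120 0
```

```text
time_s: 1.7
ee_pos: [398.1, -99.0, 166.6]
ee_rot: [180.0, -0.1, 0.1]
force: [1.4, 0.2, -0.0]
gripper_width: 91.3
t 1.7 pos [398.09 -99.   166.61] rot [179.96  -0.09   0.06] F [ 1.36  0.23 -0.04] w 91.3 q [-15.56   5.69 113.75  -0.01  60.46 -15.61]
shift [0.1955, -0.3953, 0.0467] roll 0.06
```

```bash
python3 -m pendant '[{"xyz":[0.1955,-0.3953,0.0467],"roll":0,"jaw":0},{"xyz":[0.1955,-0.3953,0.0467],"roll":0,"jaw":0},{"xyz":[0.1955,-0.3953,0.0467],"roll":0,"jaw":0},{"xyz":[0.1955,-0.3953,0.0467],"roll":0,"jaw":0},{"xyz":[0.1955,-0.3953,0.0467],"roll":0,"jaw":0},{"xyz":[0.1955,-0.3953,0.0467],"roll":0,"jaw":0},{"xyz":[0.1955,-0.3953,0.0467],"roll":0,"jaw":0},{"xyz":[0.1955,-0.3953,0.0467],"roll":0,"jaw":0}]' 40; python3 go.py 593.3 296.5 4 0
```

```text
time_s: 2.7
ee_pos: [593.5, 298.2, 118.2]
ee_rot: [-180.0, 0.0, 0.2]
force: [0.1, -0.8, 0.3]
gripper_width: 91.4
t 2.7 pos [593.47 298.17 118.15] rot [-179.97    0.      0.22] F [ 0.1  -0.78  0.32] w 91.4 q [25.67 30.07 84.87  0.03 65.05 25.43]
shift [-0.0002, 0.0017, 0.1141] roll 0.22
```

```bash
python3 -m pendant '[{"xyz":[0,0.002,0.05],"roll":0,"jaw":0},{"xyz":[0,0.002,0.09],"roll":0,"jaw":0},{"xyz":[0,0.002,0.114],"roll":0,"jaw":0},{"xyz":[0,0.002,0.114],"roll":0,"jaw":0},{"xyz":[0,0.002,0.114],"roll":0,"jaw":0.55},{"xyz":[0,0.002,0.114],"roll":0,"jaw":0.55},{"xyz":[0,0.002,0.114],"roll":0,"jaw":0.55},{"xyz":[0,0.002,0.114],"roll":0,"jaw":0.55}]' 35; python3 go.py 593.3 296.5 4 0
```

```text
time_s: 3.7
ee_pos: [592.8, 292.7, 6.2]
ee_rot: [-180.0, -0.0, 0.0]
force: [0.1, 0.3, -0.5]
gripper_width: 53.6
t 3.7 pos [592.8  292.68   6.19] rot [-179.98   -0.05    0.02] F [ 0.13  0.26 -0.53] w 53.6 q [25.28 36.02 92.07 -0.01 51.86 25.26]
shift [0.0005, -0.0038, 0.0022] roll 0.02
```

```bash
python3 -m pendant '[{"xyz":[0.0,-0.003,0.002],"roll":0,"jaw":0.35},{"xyz":[0.0,-0.003,0.002],"roll":0,"jaw":0.35},{"xyz":[0.0,-0.003,0.002],"roll":0,"jaw":0.6},{"xyz":[0.0,-0.003,0.002],"roll":0,"jaw":0.6},{"xyz":[0.0,-0.003,0.002],"roll":0,"jaw":0.6},{"xyz":[0.0,-0.003,0.002],"roll":0,"jaw":0.6},{"xyz":[0.0,-0.003,0.002],"roll":0,"jaw":0.6},{"xyz":[0.0,-0.003,0.002],"roll":0,"jaw":0.6}]' 35; python3 go.py 593.3 296.5 4 0
```

```text
time_s: 4.7
ee_pos: [592.5, 295.5, 3.5]
ee_rot: [180.0, 0.0, 0.0]
force: [0.1, 0.7, -0.9]
gripper_width: 47.9
t 4.7 pos [592.53 295.49   3.51] rot [179.99   0.01   0.02] F [ 0.15  0.65 -0.93] w 47.9 q [25.51 36.3  91.98 -0.01 51.74 25.5 ]
shift [0.0008, -0.001, -0.0005] roll 0.02
```

```bash
python3 go.py 600 -8 80 -2.8; python3 -m pendant '[{"xyz":[0,0,-0.05],"roll":0,"jaw":0.6},{"xyz":[0,0.03,-0.077],"roll":0,"jaw":0.6},{"xyz":[0.0075,0.08,-0.077],"roll":1,"jaw":0.6},{"xyz":[0.0075,0.135,-0.077],"roll":2,"jaw":0.6},{"xyz":[0.0075,0.19,-0.077],"roll":2.8,"jaw":0.6},{"xyz":[0.0075,0.245,-0.077],"roll":2.8,"jaw":0.6},{"xyz":[0.0075,0.29,-0.077],"roll":2.8,"jaw":0.6},{"xyz":[0.0075,0.3035,-0.077],"roll":2.8,"jaw":0.6}]'; python3 go.py 600 -8 4 -2.8
```

```text
t 4.7 pos [592.53 295.49   3.51] rot [179.99   0.01   0.02] F [ 0.15  0.65 -0.93] w 47.9 q [25.51 36.3  91.98 -0.01 51.74 25.5 ]
shift [0.0074, 0.3035, -0.0764] roll 2.82
time_s: 5.7
ee_pos: [599.6, -10.5, 80.5]
ee_rot: [180.0, 0.0, -3.0]
force: [0.4, 0.2, -1.2]
gripper_width: 47.7
t 5.7 pos [599.63 -10.5   80.45] rot [179.97   0.05  -2.95] F [ 0.36  0.23 -1.2 ] w 47.7 q [-2.09 26.81 96.89 -0.03 56.35  0.88]
shift [0.0003, -0.0026, 0.0765] roll -0.15
```

```bash
python3 -m pendant '[{"xyz":[0,0,0.03],"roll":0,"jaw":0.6},{"xyz":[0,0,0.055],"roll":0,"jaw":0.6},{"xyz":[0,0,0.07],"roll":0,"jaw":0.6},{"xyz":[0,0,0.0755],"roll":0,"jaw":0.6},{"xyz":[0,0,0.0755],"roll":0,"jaw":0.6},{"xyz":[0,0,0.0755],"roll":0,"jaw":0.6},{"xyz":[0,0,0.0755],"roll":0,"jaw":0.6},{"xyz":[0,0,0.0755],"roll":0,"jaw":0.6}]'; python3 go.py 600.7 7 4 -2.8
python3 - <<'E'
from h import *
grab("top","top2");p,d=grab("side","side2")
import cv2
t=cv2.imread("pics/top2.png");A=lambda im,x,y:cv2.resize(im[y:y+75,x:x+100],(800,600)[:2] if 0 else (400,300),interpolation=cv2.INTER_CUBIC)
cv2.imwrite("pics/crop2.png",np.hstack([A(t,225,130),A(p,190,170)]))
E
```

```text
time_s: 6.7
ee_pos: [600.5, -7.9, 5.6]
ee_rot: [180.0, -0.1, -2.8]
force: [-0.3, -0.2, -1.1]
gripper_width: 47.8
t 6.7 pos [600.47  -7.93   5.59] rot [180.    -0.05  -2.78] F [-0.3  -0.25 -1.14] w 47.8 q [ -1.85  31.77 101.09  -0.01  47.08   0.93]
shift [-0.0005, -0.0149, 0.0016] roll 0.02
```

View pics/crop2.png

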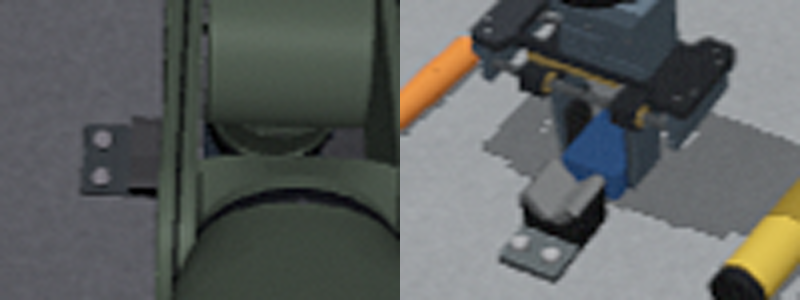

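```bash
python3 -m pendant '[{"xyz":[0,-0.004,0.001],"roll":0,"jaw":0.6},{"xyz":[0,-0.007,0.001],"roll":0,"jaw":0.6},{"xyz":[0,-0.009,0.001],"roll":0,"jaw":0.6},{"xyz":[0,-0.011,0.001],"roll":0,"jaw":0.6},{"xyz":[0,-0.012,0.001],"roll":0,"jaw":0.6},{"xyz":[0,-0.013,0.001],"roll":0,"jaw":0.6},{"xyz":[0,-0.0135,0.001],"roll":0,"jaw":0.6},{"xyz":[0,-0.0135,0.001],"roll":0,"jaw":0.6}]'; python3 go.py 600.7 7 4 -2.8
```

```text
time_s: 7.8
ee_pos: [600.9, 5.6, 4.1]
ee_rot: [180.0, -0.0, -2.8]
force: [0.6, 0.3, -1.4]
gripper_width: 47.8
t 7.8 pos [600.87   5.57   4.13] rot [179.99  -0.    -2.78] F [ 0.64  0.27 -1.42] w 47.8 q [ -0.56  31.92 101.07  -0.01  47.     2.22]
shift [-0.0002, -0.0014, 0.0001] roll 0.02
```

No contact yet; continue.

```bash
python3 -m pendant '[{"xyz":[0,-0.0005,0],"roll":0,"jaw":0.6},{"xyz":[0,-0.001,0],"roll":0,"jaw":0.6},{"xyz":[0,-0.0015,0],"roll":0,"jaw":0.6},{"xyz":[0,-0.002,0],"roll":0,"jaw":0.6},{"xyz":[0,-0.0025,0],"roll":0,"jaw":0.6},{"xyz":[0,-0.003,0],"roll":0,"jaw":0.6},{"xyz":[0,-0.0035,0],"roll":0,"jaw":0.6},{"xyz":[0,-0.0035,0],"roll":0,"jaw":0.6}]'; python3 go.py 600.7 7 4 -2.8
```

```text
time_s: 8.8
ee_pos: [601.0, 7.3, 4.2]
ee_rot: [179.8, -0.0, -2.7]
force: [0.2, -7.9, -1.5]
gripper_width: 48.0
t 8.8 pos [601.01   7.34   4.2 ] rot [179.84  -0.01  -2.69] F [ 0.17 -7.88 -1.53] w 48.0 q [ -0.31  31.93 101.04  -0.22  47.03   2.54]
shift [-0.0003, 0.0004, 0.0002] roll 0.11
```

```bash
python3 -m pendant '[{"xyz":[0,-0.001,0],"roll":0,"jaw":0.6},{"xyz":[0,-0.001,0.0005],"roll":0,"jaw":0.6},{"xyz":[0,0,0.0007],"roll":0,"jaw":0.6},{"xyz":[0,0,0.0007],"roll":0,"jaw":0.3},{"xyz":[0,0,0.0007],"roll":0,"jaw":0.3},{"xyz":[0,0,0.0007],"roll":0,"jaw":0.2},{"xyz":[0,0,-0.04],"roll":0,"jaw":0},{"xyz":[0,0,-0.1],"roll":0,"jaw":0}]'; python3 go.py 577 -295 120 4.5
```

```text
time_s: 9.8
ee_pos: [599.6, 9.4, 103.4]
ee_rot: [180.0, 0.3, -2.8]
force: [1.3, -0.1, 0.3]
gripper_width: 89.7
t 9.8 pos [599.64   9.44 103.38] rot [180.     0.27  -2.76] F [ 1.26 -0.08  0.31] w 89.7 q [-0.2  25.61 95.15  0.01 59.51  2.55]
shift [-0.008, 0.3052, -0.0166] roll -7.26
```

```bash
python3 -m pendant '[{"xyz":[-0.008,0.305,-0.016],"roll":-7.3,"jaw":0},{"xyz":[-0.008,0.305,-0.016],"roll":-7.3,"jaw":0},{"xyz":[-0.008,0.305,-0.016],"roll":-7.3,"jaw":0},{"xyz":[-0.008,0.305,-0.016],"roll":-7.3,"jaw":0},{"xyz":[-0.008,0.305,-0.016],"roll":-7.3,"jaw":0},{"xyz":[-0.008,0.305,-0.016],"roll":-7.3,"jaw":0},{"xyz":[-0.008,0.305,-0.016],"roll":-7.3,"jaw":0},{"xyz":[-0.008,0.305,-0.016],"roll":-7.3,"jaw":0}]'; python3 go.py 576.4 -295 3.5 4.5
cat > row.py <<'E'
from h import *
import sys
tag=sys.argv[1];ref=(602,57)
F={n:[grab(n) for _ in range(4)] for n in("top","side")}
def v(C,n,nm,cx,cy,half=14):
    x0,th=cx,-0.0
    th=0.05
    for it in range(4):
        S=C[(abs(C[...,1]-cy)<half)&(abs(C[...,0]-cx)<28)&(C[...,2]>20)&(C[...,2]<50)]
        u=S[:,0]-x0-th*(S[:,1]-cy);P=[]
        for s in(-1,1):
            q=S[(s*u>2.5)&(s*u<15.5)];M=np.c_[q[:,:2]-[cx,cy],np.ones(len(q))];w=np.ones(len(q),bool)
            for _ in range(4):
                c=np.linalg.lstsq(M[w],q[w,2],rcond=None)[0];w=abs(q[:,2]-M@c)<3
            P.append(c)
        a=P[0]-P[1];th=-a[1]/a[0];x0=cx-a[2]/a[0]
    S=C[(abs(C[...,0]-x0)<30)&(abs(C[...,1]-cy)<34)&(C[...,2]>30)&(C[...,2]<50)]
    print(n,nm,"groove x@%d"%cy,round(x0,2),"yaw",round(-np.degrees(np.arctan(th)),2),"z",round(P[0]@[x0-cx,0,1],1),"y ext",np.percentile(S[:,1],[2,98]))
    return x0
for n in F:
    p=np.mean([f[0] for f in F[n]],0).astype(np.uint8);C=cloud(n,np.median([f[1] for f in F[n]],0))
    v(C,n,"fix",602,57)
    m=mask(p,"blue",(200,130,120,80) if n=="top" else (190,160,120,90))
    S=C[(m>0)&(C[...,2]>22)&(C[...,2]<31)]
    if len(S)>50: print(n,"spacer",S.mean(0),cv2.minAreaRect(np.float32(S[:,:2])))
    for a in sys.argv[2:]:
        cx,cy=map(float,a.split(","));v(C,n,"vee",cx,cy)
    x,y=(225,130) if n=="top" else (190,160)
    F[n]=cv2.resize(p[y:y+75,x:x+100],(400,300),interpolation=cv2.INTER_CUBIC)
cv2.imwrite(f"pics/{tag}.png",np.hstack([F["top"],F["side"]]))
E
python3 row.py row1
```

```text
time_s: 10.8
ee_pos: [578.4, -293.6, 120.1]
ee_rot: [-180.0, 0.0, 4.6]
force: [-0.5, 0.1, -0.4]
gripper_width: 91.0
t 10.8 pos [ 578.43 -293.55  120.07] rot [-179.97    0.02    4.62] F [-0.46  0.06 -0.41] w 91.0 q [-27.93  28.68  87.05   0.02  64.3  -32.56]
shift [-0.0021, 0.0013, 0.1166] roll 0.12
top fix groove x@57 603.13 yaw -1.94 z 25.5 y ext [37.17 74.83]
top spacer [601.29   7.29  26.59] ((601.3323974609375, 7.38831901550293), (59.67777633666992, 46.70117950439453), 89.3585433959961)
side fix groove x@57 605.7 yaw -1.85 z 26.2 y ext [39.73 79.81]
side spacer [600.82   6.31  27.04] ((602.2354736328125, 8.22503662109375), (56.79891586303711, 46.45361328125), 86.64798736572266)
```

View pics/row1.png

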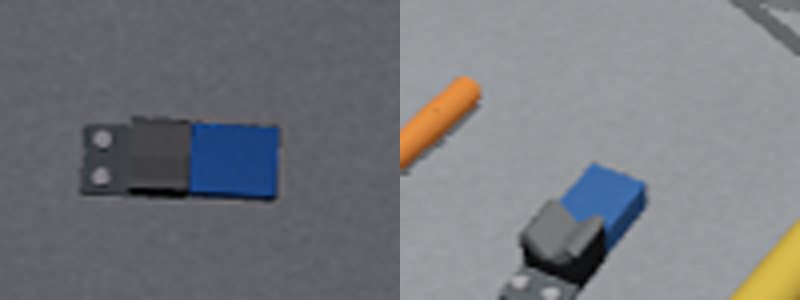

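```bash
python3 go.py 576.4 -295 4 4.5
```

```text
t 11.2 pos [ 578.36 -294.86  120.23] rot [179.99  -0.01   4.55] F [ 0.46 -0.03 -0.26] w 91.2 q [-28.03  28.7   86.99  -0.    64.3  -32.57]
shift [-0.002, -0.0, 0.1162] roll 0.05
```

```bash
python3 -m pendant '[{"xyz":[-0.002,0,0.05],"roll":0,"jaw":0.15},{"xyz":[-0.002,0,0.09],"roll":0,"jaw":0.2},{"xyz":[-0.002,0,0.116],"roll":0,"jaw":0.2},{"xyz":[-0.002,0,0.116],"roll":0,"jaw":0.6},{"xyz":[-0.002,0,0.116],"roll":0,"jaw":0.6},{"xyz":[-0.002,0,0.116],"roll":0,"jaw":0.6},{"xyz":[-0.002,0,0.116],"roll":0,"jaw":0.6},{"xyz":[-0.002,0,0.116],"roll":0,"jaw":0.6}]' 40; python3 go.py 600 -57 80 -2.4
```

```text
time_s: 12.2
ee_pos: [576.2, -295.3, 4.6]
ee_rot: [180.0, -0.0, 4.5]
force: [-1.4, 0.2, 2.1]
gripper_width: 47.7
t 12.2 pos [ 576.23 -295.33    4.56] rot [179.99  -0.01   4.52] F [-1.44  0.23  2.12] w 47.7 q [-28.15  35.16  94.18  -0.01  50.64 -32.67]
shift [0.0425, -0.2357, -0.0755] roll 6.92
```

```bash
python3 -m pendant '[{"xyz":[0,0,-0.03],"roll":0,"jaw":0.6},{"xyz":[0.005,-0.03,-0.04],"roll":2,"jaw":0.6},{"xyz":[0.015,-0.08,-0.04],"roll":4,"jaw":0.6},{"xyz":[0.025,-0.135,-0.04],"roll":6,"jaw":0.6},{"xyz":[0.035,-0.19,-0.04],"roll":6.9,"jaw":0.6},{"xyz":[0.041,-0.225,-0.04],"roll":6.9,"jaw":0.6},{"xyz":[0.041,-0.2357,-0.04],"roll":6.9,"jaw":0.6},{"xyz":[0.041,-0.2357,-0.04],"roll":6.9,"jaw":0.6}]'; python3 go.py 598.5 -57 4.5 -2.4
```

```text
time_s: 13.2
ee_pos: [598.2, -57.0, 43.8]
ee_rot: [180.0, 0.0, -2.3]
force: [-0.3, 0.6, -2.7]
gripper_width: 47.6
t 13.2 pos [598.22 -57.03  43.83] rot [179.97   0.04  -2.31] F [-0.27  0.57 -2.67] w 47.6 q [-6.52 29.2  98.96 -0.04 51.88 -4.19]
shift [0.0003, -0.0001, 0.0393] roll 0.09
```

```bash
python3 -m pendant '[{"xyz":[0,0,0.02],"roll":0,"jaw":0.6},{"xyz":[0,0,0.033],"roll":0,"jaw":0.6},{"xyz":[0,0,0.0385],"roll":0,"jaw":0.6},{"xyz":[0,-0.004,0.0385],"roll":0,"jaw":0.6},{"xyz":[0,-0.008,0.0385],"roll":0,"jaw":0.6},{"xyz":[0,-0.011,0.0385],"roll":0,"jaw":0.6},{"xyz":[0,-0.011,0.0385],"roll":0,"jaw":0.6},{"xyz":[0,-0.011,0.0385],"roll":0,"jaw":0.6}]'; python3 go.py 599.1 -41.7 4.5 -2.4; python3 row.py row2 599,-45
```

```text
time_s: 14.2
ee_pos: [599.0, -46.1, 5.7]
ee_rot: [180.0, -0.0, -2.4]
force: [0.2, -0.3, -3.0]
gripper_width: 47.8
t 14.2 pos [599.05 -46.11   5.73] rot [179.99  -0.01  -2.36] F [ 0.22 -0.34 -2.99] w 47.8 q [ -5.49  31.8  101.01  -0.01  47.17  -3.12]
shift [-0.0001, -0.0044, 0.0012] roll 0.04
top fix groove x@57 603.23 yaw -0.8 z 25.4 y ext [37.17 74.83]
top spacer [602.4   20.19  26.73] ((601.5263061523438, 20.89872932434082), (46.618595123291016, 32.57406234741211), 0.09144434332847595)row.py:16: RuntimeWarning: invalid value encountered in scalar divide
  a=P[0]-P[1];th=-a[1]/a[0];x0=cx-a[2]/a[0]
Traceback (most recent call last):
  File "row.py", line 27, in <module>
    cx,cy=map(float,a.split(","));v(C,n,"vee",cx,cy)
                                  ~^^^^^^^^^^^^^^^^^
  File "row.py", line 18, in v
    print(n,nm,"groove x@%d"%cy,round(x0,2),"yaw",round(-np.degrees(np.arctan(th)),2),"z",round(P[0]@[x0-cx,0,1],1),"y ext",np.percentile(S[:,1],[2,98]))
                                                                                                                            ~~~~~~~~~~~~~^^^^^^^^^^^^^^^
IndexError: index -1 is out of bounds for axis 0 with size 0
```

```bash
python3 -m pendant '[{"xyz":[0,-0.001,0.0006],"roll":0,"jaw":0.6},{"xyz":[0,-0.002,0.0006],"roll":0,"jaw":0.6},{"xyz":[0,-0.003,0.0006],"roll":0,"jaw":0.6},{"xyz":[0,-0.0035,0.0006],"roll":0,"jaw":0.6},{"xyz":[0,-0.004,0.0006],"roll":0,"jaw":0.6},{"xyz":[0,-0.0045,0.0006],"roll":0,"jaw":0.6},{"xyz":[0,-0.005,0.0006],"roll":0,"jaw":0.6},{"xyz":[0,-0.005,0.0006],"roll":0,"jaw":0.6}]'; python3 go.py 599.1 -41.7 4.5 -2.4
```

```text
time_s: 15.6
ee_pos: [599.4, -41.8, 5.1]
ee_rot: [179.9, -0.0, -2.4]
force: [0.3, -4.4, -3.2]
gripper_width: 47.9
t 15.6 pos [599.37 -41.76   5.09] rot [179.94  -0.03  -2.35] F [ 0.26 -4.43 -3.16] w 47.9 q [ -5.05  31.84 101.05  -0.08  47.08  -2.65]
shift [-0.0003, -0.0, 0.0006] roll 0.05
```

Contact (4.4 N) exactly where expected. Push a touch more, lower, release, lift, then move toward the damper so the cameras can see the row.

```bash
python3 -m pendant '[{"xyz":[0,-0.001,0],"roll":0,"jaw":0.6},{"xyz":[0,-0.0015,0.0005],"roll":0,"jaw":0.6},{"xyz":[0,-0.0002,0.0007],"roll":0,"jaw":0.6},{"xyz":[0,-0.0002,0.0007],"roll":0,"jaw":0.3},{"xyz":[0,-0.0002,0.0007],"roll":0,"jaw":0.3},{"xyz":[0,-0.0002,0.0007],"roll":0,"jaw":0.2},{"xyz":[0,0,-0.045],"roll":0,"jaw":0},{"xyz":[0,0,-0.105],"roll":0,"jaw":0}]'; python3 go.py 442 -3 120 -6.8
```

```text
time_s: 16.6
ee_pos: [598.1, -40.7, 109.7]
ee_rot: [-180.0, 0.2, -2.4]
force: [-0.2, -0.6, 1.4]
gripper_width: 89.5
t 16.6 pos [598.11 -40.73 109.74] rot [-179.98    0.22   -2.37] F [-0.23 -0.59  1.36] w 89.5 q [-5.   25.22 94.78  0.02 60.23 -2.64]
shift [-0.1576, -0.0312, -0.0096] roll 4.43
```

```bash
python3 -m pendant '[{"xyz":[-0.157,-0.030,-0.0],"roll":4.4,"jaw":0},{"xyz":[-0.157,-0.030,-0.0],"roll":4.4,"jaw":0},{"xyz":[-0.157,-0.030,-0.0],"roll":4.4,"jaw":0},{"xyz":[-0.157,-0.030,-0.0],"roll":4.4,"jaw":0},{"xyz":[-0.157,-0.030,-0.0],"roll":4.4,"jaw":0},{"xyz":[-0.157,-0.030,0],"roll":4.4,"jaw":0},{"xyz":[-0.157,-0.030,0],"roll":4.4,"jaw":0},{"xyz":[-0.157,-0.030,0],"roll":4.4,"jaw":0}]'; python3 row.py row2 599,-42;  python3 go.py 442 -4 5 -6.8
```

```text
time_s: 17.6
ee_pos: [444.0, -4.8, 109.8]
ee_rot: [180.0, 0.0, -6.8]
force: [0.3, 0.4, 0.2]
gripper_width: 91.2
top fix groove x@57 602.71 yaw -1.37 z 26.2 y ext [37.17 74.82]
top spacer [601.41   6.95  26.58] ((601.5501098632812, 7.314554214477539), (59.74631118774414, 47.28438186645508), 89.36106872558594)
top vee groove x@-42 600.3 yaw -2.01 z 25.6 y ext [-62.12 -24.45]
side fix groove x@57 605.54 yaw -1.94 z 26.2 y ext [39.37 79.82]
side spacer [600.99   6.08  27.03] ((602.2828369140625, 7.959320068359375), (57.26421356201172, 44.480560302734375), 87.63277435302734)
side vee groove x@-42 602.91 yaw -2.35 z 26.3 y ext [-60.68 -19.53]
t 18.0 pos [443.57  -4.68 110.03] rot [180.    -0.    -6.78] F [0.76 0.05 0.35] w 91.2 q [ -2.09  12.38 114.9   -0.01  52.72   4.69]
shift [-0.0016, -0.0005, 0.105] roll 0.02
```

View pics/row2.png

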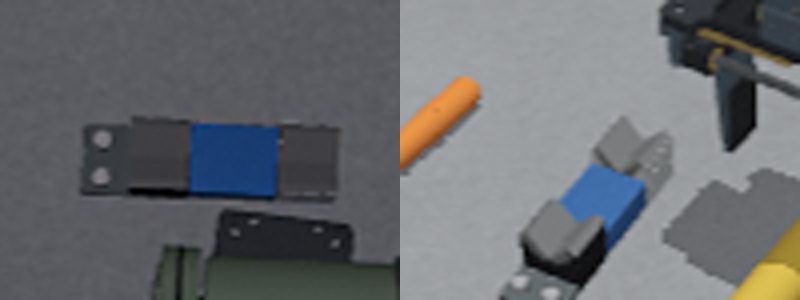

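```bash
python3 -m pendant '[{"xyz":[-0.0016,0,0.05],"roll":0,"jaw":0.1},{"xyz":[-0.0016,0,0.09],"roll":0,"jaw":0.15},{"xyz":[-0.0016,0,0.105],"roll":0,"jaw":0.2},{"xyz":[-0.0016,0,0.105],"roll":0,"jaw":0.7},{"xyz":[-0.0016,0,0.105],"roll":0,"jaw":0.7},{"xyz":[-0.0016,0,0.105],"roll":0,"jaw":0.7},{"xyz":[-0.0016,0,0.105],"roll":0,"jaw":0.7},{"xyz":[-0.0016,0,0.105],"roll":0,"jaw":0.7}]' 50; python3 go.py 601 8.3 90 -1.8
```

```text
time_s: 19.0
ee_pos: [442.6, -4.5, 5.8]
ee_rot: [-180.0, -0.1, -6.8]
force: [-1.2, 0.6, 6.4]
gripper_width: 39.1
t 19.0 pos [442.58  -4.49   5.8 ] rot [-179.99   -0.09   -6.79] F [-1.24  0.58  6.37] w 39.1 q [ -2.07  21.25 122.31  -0.    36.35   4.72]
shift [0.1559, -0.0314, -0.0839] roll -4.99
```

```bash
python3 go.py 601 4.8 90 -1.8 | tail -1; python3 -m pendant '[{"xyz":[0,0,-0.02],"roll":0,"jaw":0.7},{"xyz":[0,0,-0.05],"roll":0,"jaw":0.7},{"xyz":[0.0,0,-0.084],"roll":0,"jaw":0.7},{"xyz":[0.03,-0.006,-0.084],"roll":-1,"jaw":0.7},{"xyz":[0.07,-0.014,-0.084],"roll":-2,"jaw":0.7},{"xyz":[0.11,-0.021,-0.084],"roll":-3.5,"jaw":0.7},{"xyz":[0.145,-0.026,-0.084],"roll":-5,"jaw":0.7},{"xyz":[0.156,-0.028,-0.084],"roll":-5,"jaw":0.7}]'
python3 - <<'E'
from h import *
for n in("side","top"):
    p,d=grab(n,n+"3");C=cloud(n,d);x,y,w,h=(170,130,140,120) if n=="side" else (200,130,140,90)
    m=mask(p,"yellow",(x,y,w,h));S=C[m>0];S=S[(S[:,2]>60)&(S[:,2]<150)]
    i=np.argsort(S[:,1]);k=len(i)//10
    print(n,len(S),"ends z",np.median(S[i[:k]],0),np.median(S[i[-k:]],0),"y ext",np.percentile(S[:,1],[1,99]))
p=cv2.imread("pics/side3.png");cv2.imwrite("pics/c3.png",cv2.resize(p[130:250,170:330],(640,480),interpolation=cv2.INTER_CUBIC))
E
python3 go.py 601 4.8 45 -1.8
```

```text
shift [0.1563, -0.028, -0.0839] roll -4.99
time_s: 20.0
ee_pos: [601.4, 5.0, 87.9]
ee_rot: [180.0, 0.0, -1.8]
force: [-0.9, -0.0, -3.6]
gripper_width: 38.9
side 328 ends z [604.61   2.12 121.66] [595.67  82.92 120.93] y ext [-31.99  86.59]
top 212 ends z [593.36 -64.77 119.87] [600.6   84.24 119.09] y ext [-67.2   84.45]
t 20.1 pos [599.94   4.97  87.95] rot [180.     0.12  -1.79] F [-1.1  -0.27 -3.9 ] w 39.1 q [-0.62 26.43 96.3  -0.   57.39  1.17]
shift [0.0012, 0.0001, 0.0429] roll 0.01
```

View pics/c3.png

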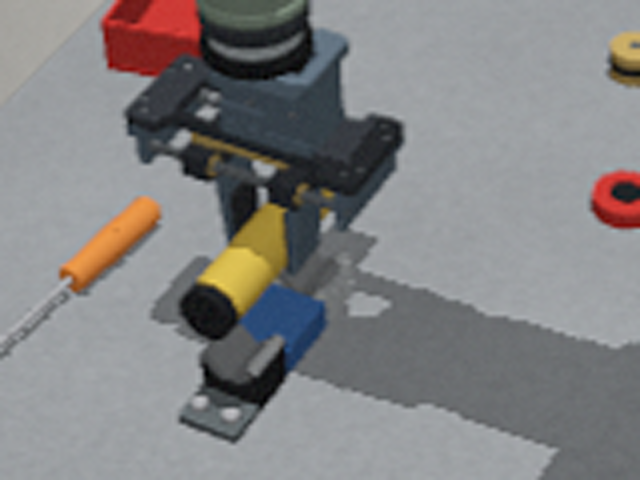

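```bash
python3 -m pendant '[{"xyz":[0.001,0.001,0.015],"roll":0,"jaw":0.7},{"xyz":[0.001,0.001,0.03],"roll":0,"jaw":0.7},{"xyz":[0.001,0.001,0.04],"roll":0,"jaw":0.7},{"xyz":[0.001,0.001,0.045],"roll":0,"jaw":0.7},{"xyz":[0.001,0.001,0.047],"roll":0,"jaw":0.7},{"xyz":[0.001,0.001,0.048],"roll":0,"jaw":0.7},{"xyz":[0.001,0.001,0.048],"roll":0,"jaw":0.7},{"xyz":[0.001,0.001,0.048],"roll":0,"jaw":0.7}]'; python3 go.py 601 4.0 38.8 -1.8
```

```text
time_s: 21.1
ee_pos: [601.4, 3.9, 41.4]
ee_rot: [180.0, -0.0, -1.8]
force: [-0.6, 0.0, -3.9]
gripper_width: 39.1
t 21.1 pos [601.39   3.86  41.36] rot [179.99  -0.04  -1.78] F [-0.61  0.01 -3.94] w 39.1 q [-0.72 29.36 99.09 -0.01 51.51  1.06]
shift [-0.0004, -0.0001, 0.0026] roll 0.02
```

```bash
python3 -m pendant '[{"xyz":[0,0,0.0005],"roll":0,"jaw":0.7},{"xyz":[0,0,0.001],"roll":0,"jaw":0.7},{"xyz":[0,0,0.0015],"roll":0,"jaw":0.7},{"xyz":[0,0,0.002],"roll":0,"jaw":0.7},{"xyz":[0,0,0.0025],"roll":0,"jaw":0.7},{"xyz":[0,0,0.0025],"roll":0,"jaw":0.7},{"xyz":[0,0,0.0025],"roll":0,"jaw":0.7},{"xyz":[0,0,0.0025],"roll":0,"jaw":0.7}]'; python3 go.py 601 4.0 38.8 -1.8;python3 - <<'E'
from h import *
p,d=grab("side","side4")
cv2.imwrite("pics/c4.png",cv2.resize(p[160:250,180:300],(640,480),interpolation=cv2.INTER_CUBIC))
E
```

```text
time_s: 22.1
ee_pos: [601.1, 3.9, 39.5]
ee_rot: [180.0, -0.0, -1.8]
force: [-3.2, -0.5, 5.3]
gripper_width: 39.0
t 22.1 pos [601.11   3.89  39.54] rot [179.99  -0.02  -1.77] F [-3.22 -0.47  5.26] w 39.0 q [-0.72 29.47 99.22 -0.01 51.29  1.06]
shift [-0.0001, -0.0001, 0.0007] roll 0.03
```

View pics/c4.png

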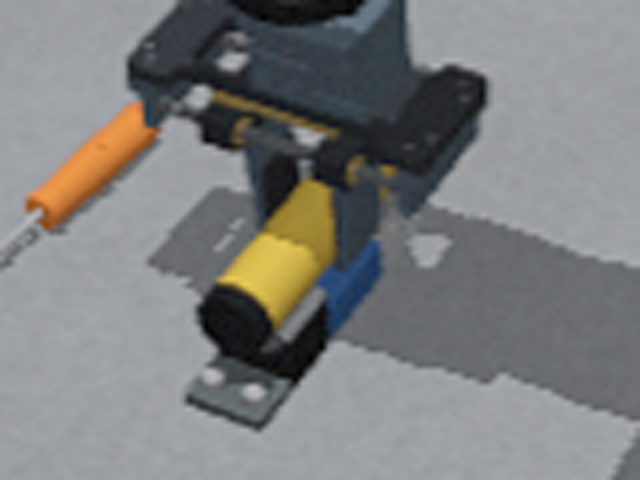

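```bash
python3 -m pendant '[{"xyz":[0,0,0],"roll":0,"jaw":0.5},{"xyz":[0,0,0],"roll":0,"jaw":0.4},{"xyz":[0,0,0],"roll":0,"jaw":0.3},{"xyz":[0,0,0],"roll":0,"jaw":0.1},{"xyz":[0,0,-0.03],"roll":0,"jaw":0},{"xyz":[0,0,-0.08],"roll":0,"jaw":0},{"xyz":[-0.03,0.04,-0.085],"roll":0,"jaw":0},{"xyz":[-0.06,0.09,-0.085],"roll":0,"jaw":0}]'; python3 go.py 425.2 -241.3 100 -30
```

```text
time_s: 23.15
ee_pos: [538.6, -84.6, 124.6]
ee_rot: [180.0, -0.2, -1.6]
force: [-0.7, -1.0, -0.8]
gripper_width: 91.3
t 23.15 pos [538.63 -84.64 124.56] rot [179.96  -0.16  -1.63] F [-0.73 -0.96 -0.75] w 91.3 q [-10.13  19.77 101.34  -0.02  58.73  -8.49]
shift [-0.109, 0.1598, 0.0244] roll 28.37
```

```bash
python3 -m pendant '[{"xyz":[-0.109,0.16,0.024],"roll":28.4,"jaw":0},{"xyz":[-0.109,0.16,0.024],"roll":28.4,"jaw":0},{"xyz":[-0.109,0.16,0.024],"roll":28.4,"jaw":0},{"xyz":[-0.109,0.16,0.024],"roll":28.4,"jaw":0},{"xyz":[-0.109,0.16,0.024],"roll":28.4,"jaw":0},{"xyz":[-0.109,0.16,0.024],"roll":28.4,"jaw":0},{"xyz":[-0.109,0.16,0.024],"roll":28.4,"jaw":0},{"xyz":[-0.109,0.16,0.024],"roll":28.4,"jaw":0}]'
python3 - <<'E'
from h import *
I=[]
for n in("top","side"):
    fr=[grab(n) for _ in range(3)];p=fr[0][0];C=cloud(n,np.median([f[1] for f in fr],0))
    x,y,w,h=(200,120,140,90) if n=="top" else (170,130,150,120)
    m=mask(p,"yellow",(x,y,w,h));S=C[(m>0)];S=S[(S[:,2]>55)&(S[:,2]<80)]
    i=np.argsort(S[:,1]);k=len(i)//8;a,b=np.median(S[i[:k]],0),np.median(S[i[-k:]],0)
    print(n,len(S),"ends",a,b,"yext",np.percentile(S[:,1],[1,99]),"mean",S.mean(0))
    # whole damper extents from the high cloud
    H=C[(C[...,2]>62)&(C[...,2]<85)&(abs(C[...,0]-600)<15)&(abs(C[...,1])<170)];print("  all y ext",np.percentile(H[:,1],[0.5,1,99,99.5]),len(H))
    x,y=(215,130) if n=="top" else (190,160)
    I.append(cv2.resize(p[y:y+90,x:x+120],(400,300),interpolation=cv2.INTER_CUBIC))
cv2.imwrite("pics/c5.png",np.hstack(I))
E
python3 go.py 425.2 -241.3 3 -30
```

```text
time_s: 24.15
ee_pos: [425.1, -240.0, 99.6]
ee_rot: [-180.0, -0.0, -30.1]
force: [0.1, 0.5, -0.1]
gripper_width: 91.1
top 961 ends [596.62 -77.03  71.27] [601.5   73.56  71.91] yext [-85.14  81.55] mean [598.69  -1.61  70.15]
  all y ext [-118.63 -118.37   93.26   94.34] 946
side 568 ends [590.69 -74.42  70.96] [597.04  76.26  72.5 ] yext [-82.98  85.08] mean [595.73   3.42  69.62]
  all y ext [-116.03 -114.24   97.68   98.35] 599
t 24.45 pos [ 424.56 -240.71   99.55] rot [180.    -0.01 -30.17] F [-0.35  0.1   0.69] w 91.2 q [-30.9   16.75 110.37  -0.    52.87  -0.73]
shift [0.0008, 0.0002, 0.0966] roll -0.17
```

View pics/c5.png

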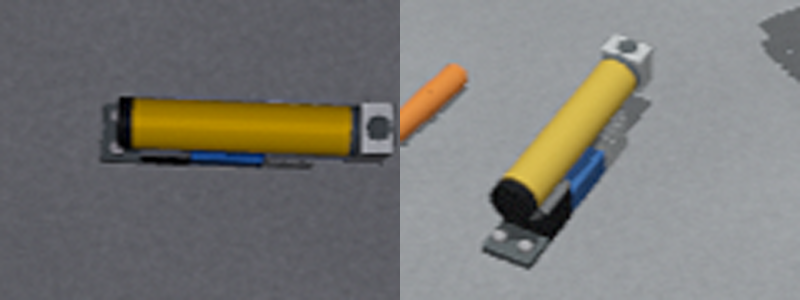

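```bash
python3 go.py 601 4 110 -1.8; python3 -m pendant '[{"xyz":[0.03,-0.23,-0.03],"roll":-28.4,"jaw":0},{"xyz":[0.03,-0.23,-0.03],"roll":-28.4,"jaw":0},{"xyz":[0.03,-0.23,-0.03],"roll":-28.4,"jaw":0},{"xyz":[0.03,-0.3,-0.02],"roll":-28.4,"jaw":0},{"xyz":[0.0304,-0.2997,-0.02],"roll":-28.4,"jaw":0},{"xyz":[0.0304,-0.2997,-0.0104],"roll":-28.4,"jaw":0},{"xyz":[0.0304,-0.2997,-0.0104],"roll":-28.4,"jaw":0},{"xyz":[0.0304,-0.2997,-0.0104],"roll":-28.4,"jaw":0}]'; python3 go.py 601 4 40 -1.8
```

```text
t 24.45 pos [ 424.56 -240.71   99.55] rot [180.    -0.01 -30.17] F [-0.35  0.1   0.69] w 91.2 q [-30.9   16.75 110.37  -0.    52.87  -0.73]
shift [0.0296, -0.3002, -0.0105] roll -28.37
time_s: 25.45
ee_pos: [600.8, 1.9, 110.0]
ee_rot: [180.0, 0.0, -1.9]
force: [-0.5, -0.1, 0.2]
gripper_width: 91.1
t 25.45 pos [600.76   1.86 109.96] rot [179.98   0.03  -1.86] F [-0.47 -0.07  0.21] w 91.1 q [-0.91 25.22 94.74 -0.02 60.08  0.96]
shift [0.0002, -0.0022, 0.07] roll -0.06
```

```bash
python3 -m pendant '[{"xyz":[0,0,0.04],"roll":0,"jaw":0.1},{"xyz":[0,0,0.065],"roll":0,"jaw":0.2},{"xyz":[0,0,0.07],"roll":0,"jaw":0.3},{"xyz":[0,0,0.07],"roll":0,"jaw":0.7},{"xyz":[0,0,0.07],"roll":0,"jaw":0.7},{"xyz":[0,0,0.07],"roll":0,"jaw":0.7},{"xyz":[0,0,0.07],"roll":0,"jaw":0.7},{"xyz":[0,0,0.07],"roll":0,"jaw":0.7}]' 40; python3 go.py 601 9 40 -1.8
```

```text
time_s: 26.45
ee_pos: [600.7, 2.8, 40.9]
ee_rot: [180.0, 0.1, -1.7]
force: [-4.0, -0.7, 6.5]
gripper_width: 39.2
t 26.45 pos [600.73   2.81  40.91] rot [179.96   0.06  -1.74] F [-4.03 -0.7   6.47] w 39.2 q [-0.81 29.38 99.13 -0.05 51.54  0.97]
shift [0.0001, -0.0062, 0.0009] roll 0.06
```

```bash
python3 -m pendant '[{"xyz":[0,0,-0.0025],"roll":0,"jaw":0.7},{"xyz":[0,0,-0.005],"roll":0,"jaw":0.7},{"xyz":[0,-0.0025,-0.005],"roll":0,"jaw":0.7},{"xyz":[0,-0.0055,-0.005],"roll":0,"jaw":0.7},{"xyz":[0,-0.0055,-0.005],"roll":0,"jaw":0.7},{"xyz":[0,-0.0055,-0.0025],"roll":0,"jaw":0.7},{"xyz":[0,-0.0055,-0.001],"roll":0,"jaw":0.7},{"xyz":[0,-0.0055,0],"roll":0,"jaw":0.7}]' 40; python3 -m pendant '[{"xyz":[0,0,0],"roll":0,"jaw":0.7},{"xyz":[0,0,0],"roll":0,"jaw":0.5},{"xyz":[0,0,0],"roll":0,"jaw":0.4},{"xyz":[0,0,0],"roll":0,"jaw":0.3},{"xyz":[0,0,0],"roll":0,"jaw":0.1},{"xyz":[0,0,-0.03],"roll":0,"jaw":0},{"xyz":[0,0,-0.08],"roll":0,"jaw":0},{"xyz":[0,0,-0.08],"roll":0,"jaw":0}]'; python3 go.py 424.9 -240.7 100 -30
```

```text
time_s: 27.45
ee_pos: [601.3, 8.5, 41.2]
ee_rot: [180.0, 0.0, -1.8]
force: [-5.1, 0.6, 10.2]
gripper_width: 39.6
time_s: 28.45
ee_pos: [604.6, 8.5, 124.1]
ee_rot: [-180.0, -0.5, -1.8]
force: [0.6, 0.2, -0.3]
gripper_width: 91.3
t 28.45 pos [604.58   8.54 124.08] rot [-179.99   -0.52   -1.78] F [ 0.64  0.18 -0.33] w 91.3 q [-0.28 24.53 93.62 -0.   61.32  1.5 ]
shift [-0.1721, 0.2547, 0.0225] roll 28.22
```

```bash
python3 -m pendant '[{"xyz":[-0.172,0.2547,0.022],"roll":28.2,"jaw":0},{"xyz":[-0.172,0.2547,0.022],"roll":28.2,"jaw":0},{"xyz":[-0.172,0.2547,0.022],"roll":28.2,"jaw":0},{"xyz":[-0.172,0.2547,0.022],"roll":28.2,"jaw":0},{"xyz":[-0.172,0.2547,0.022],"roll":28.2,"jaw":0},{"xyz":[-0.172,0.2547,0.022],"roll":28.2,"jaw":0},{"xyz":[-0.172,0.2547,0.022],"roll":28.2,"jaw":0},{"xyz":[-0.172,0.2547,0.022],"roll":28.2,"jaw":0}]'
cat > chk.py <<'E'
from h import *
for n in("top","side"):
    fr=[grab(n) for _ in range(3)];p=fr[0][0];C=cloud(n,np.median([f[1] for f in fr],0))
    H=C[(C[...,2]>62)&(C[...,2]<85)&(abs(C[...,0]-600)<15)&(abs(C[...,1])<170)];e=np.percentile(H[:,1],[0.5,99.5]);print(n,"damper y ext",e,"centre",e[1]-95,e[0]+120,len(H))
    R=C[(C[...,2]>66)&(C[...,2]<85)&(abs(C[...,0]-600)<25)&(abs(C[...,1])<80)];f=np.polyfit(R[:,1],R[:,0],1);print("  ridge x@8",np.polyval(f,8),"yaw",-np.degrees(np.arctan(f[0])),"z max",np.percentile(R[R[:,1]<-30][:,2],95),np.percentile(R[R[:,1]>40][:,2],95))
    m=mask(p,"blue",(200,130,120,80) if n=="top" else (190,160,120,90));S=C[(m>0)&(C[...,2]<31)];print("  spacer y ext",np.percentile(S[:,1],[1,99]))
E
python3 chk.py; python3 go.py 424.9 -241.3 4 -30
```

```text
time_s: 29.45
ee_pos: [422.6, -239.7, 97.7]
ee_rot: [-180.0, 0.0, -29.9]
force: [1.1, -0.5, 0.1]
gripper_width: 91.4
top damper y ext [-113.41   99.57] centre 4.56985862062713 6.587352638718357 949
  ridge x@8 600.1420745442697 yaw -1.839555587413695 z max 75.35111425189459 74.98571424330616
  spacer y ext [-20.67  35.37]
side damper y ext [-109.72  104.14] centre 9.142462870878276 10.277267921530552 603
  ridge x@8 600.4877537323782 yaw -1.8129301414127814 z max 76.52724322240435 75.8963918943258
  spacer y ext [-18.85  38.09]
t 29.75 pos [ 422.18 -240.2    97.95] rot [180.    -0.01 -29.91] F [-0.75 -0.58  0.24] w 91.5 q [-30.99  16.68 110.78  -0.    52.54  -1.08]
shift [0.0029, -0.0004, 0.094] roll 0.09
```

```bash
python3 -m pendant '[{"xyz":[0.003,0,0.05],"roll":0,"jaw":0},{"xyz":[0.003,0,0.085],"roll":0,"jaw":0.1},{"xyz":[0.003,0,0.0957],"roll":0,"jaw":0.1},{"xyz":[0.003,0,0.0957],"roll":0,"jaw":0.6},{"xyz":[0.003,0,0.0957],"roll":0,"jaw":0.6},{"xyz":[0.003,0,0.0957],"roll":0,"jaw":0.6},{"xyz":[0.003,0,0.0957],"roll":0,"jaw":0.6},{"xyz":[0.003,0,0.0957],"roll":0,"jaw":0.6}]' 30; python3 go.py 431.3 264 60 -30
```

```text
time_s: 30.75
ee_pos: [424.9, -242.5, 3.0]
ee_rot: [180.0, -0.1, -30.0]
force: [0.3, -0.2, 5.5]
gripper_width: 52.2
t 30.75 pos [ 424.85 -242.49    3.01] rot [180.    -0.09 -29.98] F [ 0.27 -0.17  5.5 ] w 52.2 q [-31.06  24.54 116.48  -0.    38.9   -1.08]
shift [-0.2474, -0.4419, -0.0574] roll 0.02
```

```bash
python3 -m pendant '[{"xyz":[0,0,-0.03],"roll":0,"jaw":0.6},{"xyz":[-0.02,-0.036,-0.057],"roll":0,"jaw":0.6},{"xyz":[-0.048,-0.085,-0.057],"roll":0,"jaw":0.6},{"xyz":[-0.077,-0.138,-0.057],"roll":0,"jaw":0.6},{"xyz":[-0.106,-0.19,-0.057],"roll":0,"jaw":0.6},{"xyz":[-0.135,-0.242,-0.057],"roll":0,"jaw":0.6},{"xyz":[-0.164,-0.294,-0.057],"roll":0,"jaw":0.6},{"xyz":[-0.186,-0.332,-0.057],"roll":0,"jaw":0.6}]'; python3 go.py 431.3 263.2 60 -30
```

```text
time_s: 31.75
ee_pos: [428.9, 140.6, 59.2]
ee_rot: [-180.0, -0.0, -29.9]
force: [-0.1, -1.1, 0.1]
gripper_width: 52.3
t 31.75 pos [428.87 140.59  59.22] rot [-179.98   -0.02  -29.89] F [-0.1  -1.09  0.13] w 52.3 q [ 16.69  16.96 117.79  -0.    45.23  46.58]
shift [-0.059, -0.1075, -0.0008] roll 0.11
```

```bash
python3 -m pendant '[{"xyz":[-0.022,-0.04,0],"roll":0,"jaw":0.6},{"xyz":[-0.042,-0.075,0],"roll":0,"jaw":0.6},{"xyz":[-0.056,-0.1,0],"roll":0,"jaw":0.6},{"xyz":[-0.059,-0.1075,0],"roll":0,"jaw":0.6},{"xyz":[-0.059,-0.1075,0],"roll":0,"jaw":0.6},{"xyz":[-0.059,-0.1075,0.02],"roll":0,"jaw":0.6},{"xyz":[-0.059,-0.1075,0.035],"roll":0,"jaw":0.6},{"xyz":[-0.059,-0.1075,0.035],"roll":0,"jaw":0.6}]'
python3 - <<'E'
from h import *
p,d=grab("side","side6")
cv2.imwrite("pics/c6.png",cv2.resize(p[240:360,180:340],(640,480),interpolation=cv2.INTER_CUBIC))
E
python3 go.py 431.3 263.2 6.5 -30
```

```text
time_s: 32.75
ee_pos: [430.8, 259.5, 23.1]
ee_rot: [179.8, 0.1, -30.0]
force: [-0.2, 0.2, -1.6]
gripper_width: 51.8
t 32.8 pos [431.51 260.09  23.8 ] rot [179.92   0.04 -30.03] F [ 0.18 -0.14 -1.16] w 52.2 q [ 29.78  23.77 113.28  -0.01  43.03  59.82]
shift [-0.0017, -0.0026, 0.0173] roll -0.03
```

View pics/c6.png

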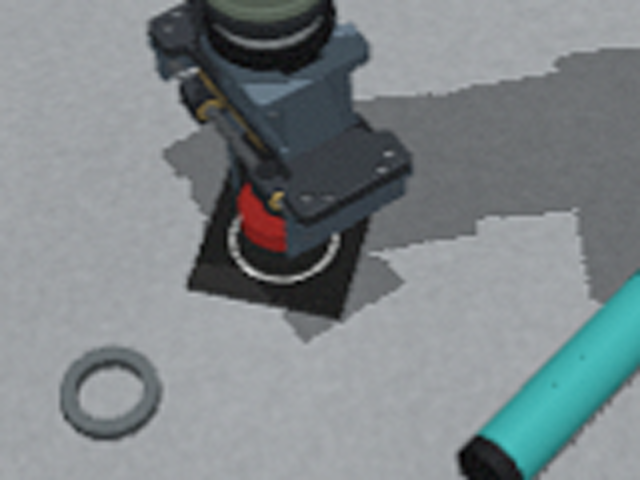

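```bash
python3 -m pendant '[{"xyz":[-0.0015,-0.0026,0.005],"roll":0,"jaw":0.6},{"xyz":[-0.0015,-0.0026,0.01],"roll":0,"jaw":0.6},{"xyz":[-0.0015,-0.0026,0.014],"roll":0,"jaw":0.6},{"xyz":[-0.0015,-0.0026,0.016],"roll":0,"jaw":0.6},{"xyz":[-0.0015,-0.0026,0.0165],"roll":0,"jaw":0.6},{"xyz":[-0.0015,-0.0026,0.0165],"roll":0,"jaw":0.6},{"xyz":[-0.0015,-0.0026,0.0165],"roll":0,"jaw":0.6},{"xyz":[-0.0015,-0.0026,0.0165],"roll":0,"jaw":0.6}]'; python3 go.py 431.3 263.2 6 -30
```

```text
time_s: 33.8
ee_pos: [431.8, 263.9, 7.8]
ee_rot: [-180.0, -0.0, -30.0]
force: [0.0, -0.2, -0.5]
gripper_width: 52.1
t 33.8 pos [431.84 263.94   7.8 ] rot [-179.99   -0.01  -29.98] F [ 0.02 -0.22 -0.48] w 52.1 q [ 30.13  25.25 113.94  -0.01  40.8   60.12]
shift [-0.0001, 0.0009, 0.0018] roll 0.02
```

```bash
python3 -m pendant '[{"xyz":[0,0.001,0.001],"roll":0,"jaw":0.6},{"xyz":[0,0.001,0.0016],"roll":0,"jaw":0.6},{"xyz":[0,0.001,0.0016],"roll":0,"jaw":0.3},{"xyz":[0,0.001,0.0016],"roll":0,"jaw":0.2},{"xyz":[0,0.001,0.0016],"roll":0,"jaw":0.1},{"xyz":[0,0,-0.04],"roll":0,"jaw":0},{"xyz":[0,0,-0.1],"roll":0,"jaw":0},{"xyz":[0.05,0.05,-0.11],"roll":0,"jaw":0}]'; python3 go.py 484 -407.5 120 -45
```

```text
time_s: 34.8
ee_pos: [450.8, 207.4, 120.7]
ee_rot: [-179.5, -0.3, -29.6]
force: [1.3, -0.6, -1.7]
gripper_width: 91.2
t 34.8 pos [450.83 207.42 120.71] rot [-179.49   -0.34  -29.63] F [ 1.27 -0.62 -1.69] w 91.2 q [ 23.36  15.74 108.17   0.04  55.47  52.96]
shift [0.3328, 0.5181, -0.0019] roll 15.37
```

```bash
python3 -m pendant '[{"xyz":[0.3328,0.5181,0],"roll":15.4,"jaw":0},{"xyz":[0.3328,0.5181,0],"roll":15.4,"jaw":0},{"xyz":[0.3328,0.5181,0],"roll":15.4,"jaw":0},{"xyz":[0.3328,0.5181,0],"roll":15.4,"jaw":0},{"xyz":[0.3328,0.5181,0],"roll":15.4,"jaw":0},{"xyz":[0.3328,0.5181,0],"roll":15.4,"jaw":0},{"xyz":[0.3328,0.5181,0],"roll":15.4,"jaw":0},{"xyz":[0.3328,0.5181,0],"roll":15.4,"jaw":0}]'
cat > seat.py <<'E'
from h import *
import sys
I=[]
for n in("top","side"):
    fr=[grab(n) for _ in range(4)];p=np.mean([f[0] for f in fr],0).astype(np.uint8);C=cloud(n,np.median([f[1] for f in fr],0))
    x,y,w,h=(155,195,70,75) if n=="top" else (210,265,80,70)
    m=mask(p,"red",(x,y,w,h));S=C[(m>0)&(C[...,2]>14)&(C[...,2]<25)]
    c,r=cv2.minEnclosingCircle(np.float32(S[:,:2]))
    g=np.zeros(p.shape[:2],np.uint8);g[y:y+h,x:x+w]=((p[y:y+h,x:x+w].min(2)>100)&(abs(C[y:y+h,x:x+w,2]-3)<8))*255
    M=np.zeros_like(g);d=C-[431.8,264.2,0];M[(np.hypot(d[...,0],d[...,1])<42)]=255;g&=M
    v,u=np.nonzero(g);q=plane(n,np.c_[u,v],3);A=np.c_[2*q,np.ones(len(q))];s=np.linalg.lstsq(A,(q**2).sum(1),rcond=None)[0]
    print(n,"seat",c,r,"ring",s[:2],"R",np.sqrt(s[2]+s[:2]@s[:2]),len(q))
    mb=mask(p,"brass",(x,y,w,h));B=C[(mb>0)&(C[...,2]>42)&(C[...,2]<54)]
    if len(B)>30: print("   piston",cv2.minEnclosingCircle(np.float32(B[:,:2])),np.median(B[:,2]))
    mb=mask(p,"brass",(420,198,35,30) if n=="top" else (315,130,28,28));B=C[(mb>0)&(C[...,2]>24)&(C[...,2]<33)]
    if len(B)>30: print("   piston0",cv2.minEnclosingCircle(np.float32(B[:,:2])),np.median(B[:,2]))
    I.append(cv2.resize(p[y:y+70,x:x+70],(400,400),interpolation=cv2.INTER_CUBIC))
cv2.imwrite(f"pics/{sys.argv[1]}.png",np.hstack(I))
E
python3 seat.py seat1; python3 go.py 484 -407.5 120 -45
```

```text
time_s: 35.8
ee_pos: [471.5, -297.4, 116.6]
ee_rot: [-180.0, -0.0, -45.4]
force: [1.2, 0.3, -0.1]
gripper_width: 91.3
top seat (432.8546142578125, 263.0602111816406) 27.167402267456055 ring [431.65 264.05] R 32.62894101488648 102
side seat (434.38531494140625, 265.7749328613281) 27.712963104248047 ring [432.61 263.76] R 32.69617080366984 106
t 36.2 pos [ 471.58 -293.72  116.49] rot [-180.      0.04  -45.28] F [ 0.88  0.41 -0.15] w 91.5 q [-33.11  21.17 100.44   0.01  58.43  12.17]
shift [0.0896, 0.0712, -0.0036] roll -0.28
```

View pics/seat1.png

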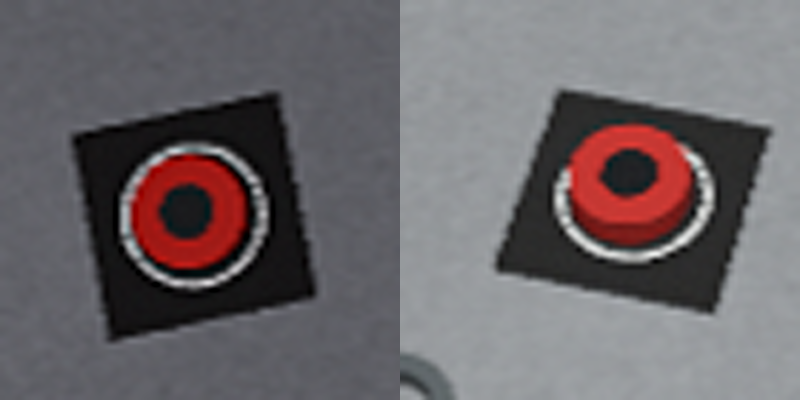

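```bash
python3 -m pendant '[{"xyz":[0.0897,0.0712,-0.003],"roll":-0.3,"jaw":0},{"xyz":[0.0897,0.0712,-0.003],"roll":-0.3,"jaw":0},{"xyz":[0.0897,0.0712,-0.003],"roll":-0.3,"jaw":0},{"xyz":[0.0897,0.0712,-0.003],"roll":-0.3,"jaw":0},{"xyz":[0.0897,0.0712,0.04],"roll":-0.3,"jaw":0},{"xyz":[0.0897,0.0712,0.05],"roll":-0.3,"jaw":0.1},{"xyz":[0.0897,0.0712,0.05],"roll":-0.3,"jaw":0.2},{"xyz":[0.0897,0.0712,0.05],"roll":-0.3,"jaw":0.2}]' 30; python3 go.py 484.2 -407.6 3 -45
```

```text
time_s: 37.2
ee_pos: [484.9, -409.3, 68.0]
ee_rot: [-180.0, -0.1, -45.0]
force: [0.6, -1.2, 0.6]
gripper_width: 73.4
t 37.2 pos [ 484.9  -409.31   68.  ] rot [-179.99   -0.15  -45.04] F [ 0.59 -1.23  0.61] w 73.4 q [-41.21  30.19  92.8    0.    56.86   3.84]
shift [-0.0019, -0.0007, 0.065] roll -0.04
```

```bash
python3 -m pendant '[{"xyz":[-0.001,-0.001,0.03],"roll":0,"jaw":0.2},{"xyz":[-0.001,-0.001,0.055],"roll":0,"jaw":0.2},{"xyz":[-0.001,-0.001,0.0635],"roll":0,"jaw":0.2},{"xyz":[-0.001,-0.001,0.0635],"roll":0,"jaw":0.3},{"xyz":[-0.001,-0.001,0.0635],"roll":0,"jaw":0.7},{"xyz":[-0.001,-0.001,0.0635],"roll":0,"jaw":0.7},{"xyz":[-0.001,-0.001,0.0635],"roll":0,"jaw":0.7},{"xyz":[-0.001,-0.001,0.0635],"roll":0,"jaw":0.7}]' 30; python3 go.py 433 264.2 70 -45
```

```text
time_s: 38.2
ee_pos: [484.4, -408.1, 3.9]
ee_rot: [-180.0, -0.1, -45.1]
force: [-0.7, 0.6, 4.9]
gripper_width: 41.5
t 38.2 pos [ 484.39 -408.07    3.87] rot [-180.     -0.08  -45.08] F [-0.66  0.63  4.91] w 41.5 q [-41.15  34.18  96.4   -0.    49.34   3.93]
shift [-0.5122, -0.4383, -0.0668] roll -0.08
```

```bash
python3 -m pendant '[{"xyz":[0,0,-0.03],"roll":0,"jaw":0.7},{"xyz":[-0.015,-0.013,-0.066],"roll":0,"jaw":0.7},{"xyz":[-0.05,-0.043,-0.066],"roll":0,"jaw":0.7},{"xyz":[-0.09,-0.077,-0.066],"roll":0,"jaw":0.7},{"xyz":[-0.13,-0.111,-0.066],"roll":0,"jaw":0.7},{"xyz":[-0.17,-0.145,-0.066],"roll":0,"jaw":0.7},{"xyz":[-0.21,-0.18,-0.066],"roll":0,"jaw":0.7},{"xyz":[-0.25,-0.214,-0.066],"roll":0,"jaw":0.7}]'; python3 go.py 433 264.2 70 -45;  python3 -m pendant '[{"xyz":[-0.04,-0.034,0],"roll":0,"jaw":0.7},{"xyz":[-0.08,-0.068,0],"roll":0,"jaw":0.7},{"xyz":[-0.12,-0.103,0],"roll":0,"jaw":0.7},{"xyz":[-0.16,-0.137,0],"roll":0,"jaw":0.7},{"xyz":[-0.2,-0.171,0],"roll":0,"jaw":0.7},{"xyz":[-0.23,-0.197,0],"roll":0,"jaw":0.7},{"xyz":[-0.25,-0.214,0],"roll":0,"jaw":0.7},{"xyz":[-0.26,-0.222,0],"roll":0,"jaw":0.7}]'; python3 go.py 433 264.2 24 -45
```

```text
time_s: 39.2
ee_pos: [458.5, -78.0, 68.9]
ee_rot: [-180.0, 0.0, -45.1]
force: [0.7, 0.7, -1.9]
gripper_width: 41.3
t 39.2 pos [458.51 -77.97  68.86] rot [-180.     0.   -45.1] F [ 0.72  0.75 -1.91] w 41.3 q [-11.07  17.23 115.41   0.    47.36  34.03]
shift [-0.2604, -0.2234, -0.0011] roll -0.1
time_s: 40.2
ee_pos: [432.2, 262.4, 68.7]
ee_rot: [180.0, -0.0, -45.0]
force: [0.0, -0.5, -1.0]
gripper_width: 41.7
t 40.2 pos [432.16 262.37  68.66] rot [179.97  -0.   -44.98] F [ 0.   -0.5  -0.97] w 41.7 q [ 29.97  20.34 110.32  -0.01  49.36  74.95]
shift [-0.0007, -0.0019, 0.0447] roll 0.02
```

```bash
python3 -m pendant '[{"xyz":[-0.0007,-0.0015,0.015],"roll":0,"jaw":0.7},{"xyz":[-0.0007,-0.0015,0.03],"roll":0,"jaw":0.7},{"xyz":[-0.0007,-0.0015,0.038],"roll":0,"jaw":0.7},{"xyz":[-0.0007,-0.0015,0.042],"roll":0,"jaw":0.7},{"xyz":[-0.0007,-0.0015,0.042],"roll":0,"jaw":0.7},{"xyz":[-0.0007,-0.0015,0.042],"roll":0,"jaw":0.7},{"xyz":[-0.0007,-0.0015,0.042],"roll":0,"jaw":0.7},{"xyz":[-0.0007,-0.0015,0.042],"roll":0,"jaw":0.7}]'; python3 go.py 433 264.2 23 -45
python3 - <<'E'
from h import *
p,d=grab("side","side7")
cv2.imwrite("pics/c7.png",cv2.resize(p[240:330,190:310],(640,480),interpolation=cv2.INTER_CUBIC))
E
```

```text
time_s: 41.2
ee_pos: [433.3, 262.9, 27.2]
ee_rot: [-180.0, -0.0, -45.1]
force: [0.3, 0.7, -1.8]
gripper_width: 41.5
t 41.2 pos [433.31 262.93  27.23] rot [-179.97   -0.01  -45.08] F [ 0.33  0.7  -1.82] w 41.5 q [ 29.95  23.65 112.79  -0.01  43.53  75.03]
shift [-0.0011, -0.0007, 0.0042] roll -0.08
```

View pics/c7.png

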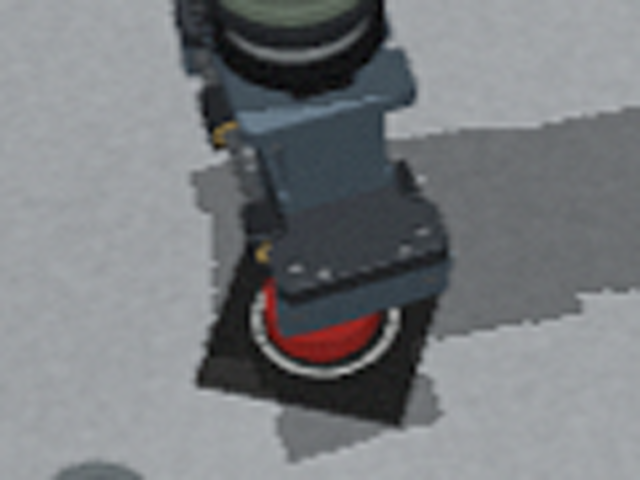

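```bash
python3 -m pendant '[{"xyz":[-0.001,-0.0007,0.001],"roll":0,"jaw":0.7},{"xyz":[-0.001,-0.0007,0.002],"roll":0,"jaw":0.7},{"xyz":[-0.001,-0.0007,0.003],"roll":0,"jaw":0.7},{"xyz":[-0.001,-0.0007,0.0035],"roll":0,"jaw":0.7},{"xyz":[-0.001,-0.0007,0.004],"roll":0,"jaw":0.7},{"xyz":[-0.001,-0.0007,0.004],"roll":0,"jaw":0.7},{"xyz":[-0.001,-0.0007,0.004],"roll":0,"jaw":0.7},{"xyz":[-0.001,-0.0007,0.004],"roll":0,"jaw":0.7}]'; python3 go.py 433 264.2 23 -45
```

```text
time_s: 42.25
ee_pos: [433.0, 264.0, 23.0]
ee_rot: [-180.0, -0.0, -45.1]
force: [0.1, -0.0, -1.0]
gripper_width: 41.5
t 42.25 pos [432.97 264.01  22.98] rot [-180.     -0.01  -45.08] F [ 0.07 -0.03 -1.04] w 41.5 q [ 30.08  24.03 112.97  -0.01  43.    75.16]
shift [-0.0001, -0.0002, -0.0] roll -0.08
```

```bash
python3 -m pendant '[{"xyz":[0,0,0.0005],"roll":0,"jaw":0.7},{"xyz":[0,0,0.0005],"roll":0,"jaw":0.7},{"xyz":[0,0,0.0005],"roll":0,"jaw":0.45},{"xyz":[0,0,0.0005],"roll":0,"jaw":0.35},{"xyz":[0,0,0.0005],"roll":0,"jaw":0.2},{"xyz":[0,0,-0.03],"roll":0,"jaw":0.1},{"xyz":[0,0,-0.08],"roll":0,"jaw":0},{"xyz":[0,0,-0.13],"roll":0,"jaw":0}]';  python3 -m pendant '[{"xyz":[0.04,0.04,-0.03],"roll":0,"jaw":0},{"xyz":[0.08,0.08,-0.03],"roll":0,"jaw":0},{"xyz":[0.12,0.12,-0.03],"roll":0,"jaw":0},{"xyz":[0.16,0.16,-0.03],"roll":0,"jaw":0},{"xyz":[0.2,0.2,-0.03],"roll":0,"jaw":0},{"xyz":[0.24,0.24,-0.03],"roll":0,"jaw":0},{"xyz":[0.28,0.28,-0.03],"roll":0,"jaw":0},{"xyz":[0.3,0.3,-0.03],"roll":0,"jaw":0}]'; python3 seat.py seat2; python3 chk.py; python3 -c "
from h import *
p,d=grab('side','side8');q,d=grab('top','top8')
cv2.imwrite('pics/fin.png',np.hstack([cv2.resize(p[120:360,100:340],(400,400)),cv2.resize(q[90:290,120:320],(400,400))]))"
```

```text
time_s: 43.25
ee_pos: [432.7, 263.9, 154.0]
ee_rot: [180.0, 0.0, -45.1]
force: [0.3, -0.3, -0.3]
gripper_width: 90.5
time_s: 44.25
ee_pos: [432.1, -162.8, 182.9]
ee_rot: [180.0, -0.0, -45.2]
force: [0.1, -0.4, 0.1]
gripper_width: 91.1
top seat (432.6619873046875, 262.4437561035156) 26.576929092407227 ring [431.65 264.05] R 32.62894101488648 102
   piston ((433.169921875, 262.2734069824219), 20.826393127441406) 47.573212428565625
side seat (433.6748352050781, 266.6011962890625) 25.975963592529297 ring [432.61 263.76] R 32.69617080366984 106
   piston ((434.3995666503906, 264.40289306640625), 21.069578170776367) 47.66141969583907
top damper y ext [-113.27   99.54] centre 4.5445801672903485 6.7339231707103835 948
  ridge x@8 600.456957458327 yaw -1.6366372551348702 z max 74.9960853751617 75.45635760343535
  spacer y ext [-20.76  35.4 ]
side damper y ext [-110.14  103.71] centre 8.708209371022733 9.862451153377279 599
  ridge x@8 600.5400972765563 yaw -1.4482541995740996 z max 75.68322350893799 75.5971406279086
  spacer y ext [-18.24  36.52]
```

View pics/fin.png

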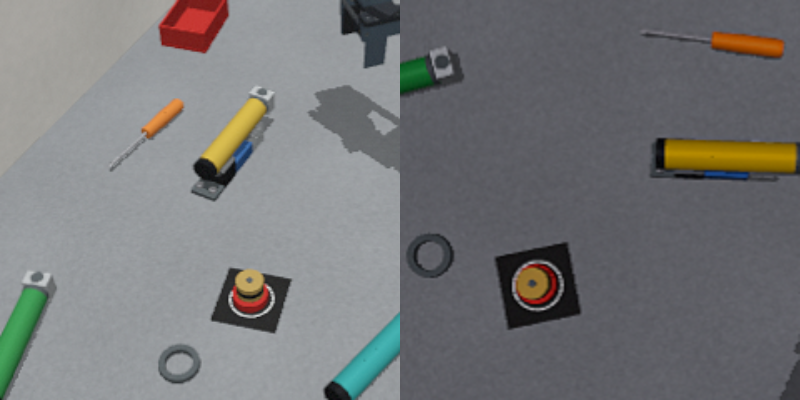

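View pics/seat2.png

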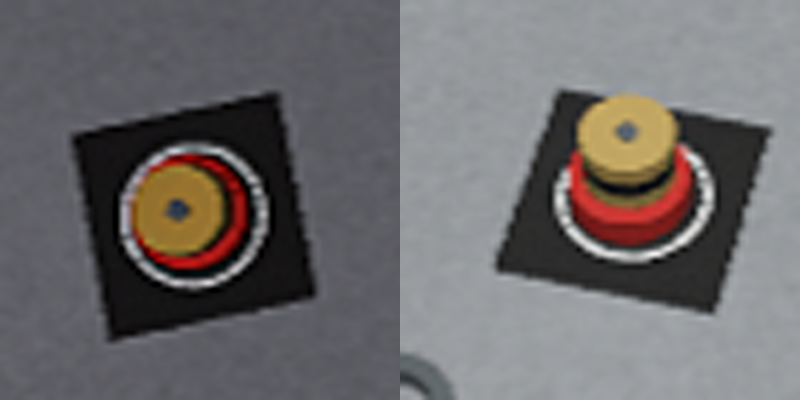

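```bash
python3 -c "
from workcell import env
print(env.job_done(), env.state()['time_s'])"
```

```text
the job is handed in; nothing more can be done
the job is handed in; nothing more can be done
```

I set up the bench as asked and handed the job in at about 45 s of robot time.

- **Row:** I set the blue spacer against the right-hand side of the black vee block; contact showed as about 8 N. The silver vee block went against the spacer's other end, at about 4 N. Both cameras put the silver groove within about 1 mm and 1° of the black one. I last measured the grooves and the silver block before the damper covered them.
- **Damper:** It lies level in both grooves with its square silver end on the right. My first placing was about 5.5 mm too far right, so I lifted it and reset it. Afterwards its centre measured about 0.5 mm from the spacer's when I average the two cameras. Each camera on its own differed by about 1–2 mm, in opposite directions.
- **Seat and piston:** The seat is about 1–1.5 mm from the ring's centre. The piston stands upright on it, about 1 mm off the seat's centre. The two cameras disagree by 2–4 mm here, mainly along y.
- **Left alone:** I did not move the collar, the screwdriver or the look-alike dampers, and in the last picture the ones in view (the pink one was out of frame) look undisturbed. The gripper was empty and clear at about 180 mm height, and no wrist force I read passed 12 N.

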